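# Slide the fossils into the specimen tray

### The arm

A 6-joint arm with a two-finger parallel gripper is mounted at the origin on the work surface. World frame = base frame: x ahead of the robot, y to its left, z up, the work surface at z = 0. Lengths are in mm, angles in rad, forces in N, time in s.
With the tool pointing down it reaches from about 350 to 775 mm from the base axis. Payload 7.3 kg.
Tool frame: the origin (TCP) lies on the centre line of the jaws, within the pads' length; the fingertips stand 22 mm ahead of it and the grasp point (between the pads) lies 3 mm ahead of it; z points along the fingers, y is the direction in which the jaws open and shut (so a half turn about z gives the same grasp; the last joint's range is limited). The gripper opens to 92 mm and grips with 3 to 60 N. Pads are 19 mm wide; open, the fingers measure 130 mm over their backs; the gripper's body (75 mm by 190 mm) begins 47 mm behind the grasp point.
Start: joints at [-1.314, 0.342, 1.524, -0, 1.275, -0.146], TCP at [205.821, -482.991, 248.741] pointing down, gripper open.
Joint ranges: [-2.53, 2.53], [-0.77, 2.02], [0.04, 2.7], [-1, 4.14], [0.28, 2.66], [-3.11, 3.11]. Speed limits (rad/s): [2.57, 2.57, 3.14, 3.14, 3.14, 3.14].

### API

Orientations are given as [roll, pitch, yaw] about the fixed x, y, z axes, in that order (R = Rz(yaw) Ry(pitch) Rx(roll)).
In Python, from plant import bot gives the robot as it stands.
- The arm moves only by the tool play_rows, never from a script. Its argument "moves" is one flat list of numbers, 5 for each row, row after row: the closure in counts, from 0 (fully open) to 255 (shut), then the shift along the tool's x, y, z in mm, then the turn about the tool's z in degrees. A call has 1 to 8 rows; each row is the pose to reach, as a shift and turn from the pose commanded when the call began, along the tool's axes at that moment; what a row does not reach only later rows make up. A row lasts 1/12 s, in which the tool goes at most 41.7 mm and 7.16 degrees, less where a joint would pass 70% of its speed; a pose out of reach is approached as far as the arm can. A call with a gripper value outside its range is refused whole. The fingers move at their own pace and stop on an object; the grip force is fixed at half the most. Time passes only in rows, so rows that repeat a pose let the fingers close. It gives the time, the measured TCP pose, the force and the opening at its end, in the units of the state.
- bot.get_obs(): the state, without advancing time (a new reading comes with each control period).
- bot.capture(name): name is "side" or "top" or "wrist"; returns a dict with "color" (420x560x3 uint8, red, green, blue), "fx", "fy", "cx", "cy" (pixels), "k1" (the pictures are not rectified: a ray, as slopes to the right and down, at radius r is drawn at 1 + k1 r^2 times it, then the intrinsics apply), "world_to_cam" (4x4, takes a point from world to camera coordinates); the wrist camera has in their place "T_tool_cam" (4x4, takes a point from camera to tool coordinates, whose origin is the TCP and whose axes are the flange's). Camera axes: x right, y down, z forward; pixel columns grow to the right and rows downward; lengths in mm; the calibration is good to about 2 mm. A picture is of the moment at which its call begins: read the wrist's pose just before it. There is no depth.
- bot.close_job(): hands the job in, once; it reports no verdict.
The state is a dict: "time": time; "joint_positions": joint angles; "dq": joint speeds; "tau": joint torques, N m; "tool_pos": TCP position; "tcp_rot": TCP orientation; "contact_force": force on the tool from outside, world axes, zero at the start; "moment": the same for the moment, N m; "grip_width": finger opening in mm.
Only numpy, scipy, OpenCV 4.12 (cv2) and the standard library are available. Lean on these libraries where they do the work, as an engineer would, in place of code of your own. Each camera call takes 0.05 s, during which the arm holds its last target.

### The job

Push the four-pocket specimen tray square and flush into the corner between the sorting board's near edge and its fence. Then slide the three fossils (ammonite, vertebra, jaw piece) off the board one at a time, never picking them up, so that each drops into an empty pocket of its own and lies flat, right way up; the tooth already in the tray stays lying in its own pocket too, and the tray ends flush in the corner. Leave the loupe, glue, brush, pick and can alone.

Things in the scene. Friction and masses are not known exactly. Their poses are not given: they have to be found in the camera images.
- board: fixed grey sorting board, 130 (x) x 320 (y) x 20 mm high; origin: centre of its underside. Its near edge (robot side, where the tray goes) is the face x = -65 mm. An aluminium fence bar 15 mm thick, 20 mm high, runs 85 mm from that edge towards -x at the -y end; its inner face is y = -145 mm.
- corner (a point): on the table in the inside corner where the board's near edge meets the fence's inner face; axes as the board's. The tray belongs in the quarter x < 0, y > 0. A tray fully home has its origin at x = -37, y = +120.5 mm here and its axes parallel to these.
- tray: loose black specimen tray, 74 (x) x 241 (y) x 18 mm high, 0.4 kg, on the table; four pockets in a row along y, each 64 (x) x 54 (y) mm and 13 mm deep, walls and floor 5 mm thick. Its rim is 2 mm below the board top. Origin: centre of its underside. It starts some centimetres off the corner and slightly askew.
- pocket0 (a point): centre of the floor of tray pocket 0, at y = -88.5 mm, z = 5 mm in the tray's frame; pocket 0 is nearest the fence
- pocket1 (a point): centre of the floor of tray pocket 1, at y = -29.5 mm, z = 5 mm in the tray's frame; pocket 0 is nearest the fence
- pocket2 (a point): centre of the floor of tray pocket 2, at y = 29.5 mm, z = 5 mm in the tray's frame; pocket 0 is nearest the fence
- pocket3 (a point): centre of the floor of tray pocket 3, at y = 88.5 mm, z = 5 mm in the tray's frame; pocket 0 is nearest the fence
- ammonite: dark stone ammonite, a disc 44 mm across and 11 mm thick with a raised spiral on top, lying on the board; origin: centre of its underside, z up. Must not be raised more than 15 mm above the board's top.
- vertebra: dark stone vertebra, a waisted round spool 42 mm across and 12 mm high, standing on its flat end on the board; origin: centre of its underside, z up. Must not be raised more than 15 mm above the board's top.
- jaw: dark stone piece of jaw, an angular chunk about 36 (x) x 37 (y) x 11 mm high, stumps included 13 mm, with three small tooth stumps on top, lying on the board; origin: centre of its underside, z up. Must not be raised more than 15 mm above the board's top.
- tooth: dark stone tooth, tapering, 43 (x) x 22 (y) x 13 mm high, already lying in one of the four pockets (which one varies); origin: near the centre of its underside
- loupe: steel loupe, a ring 42 mm across and 18 mm high, standing on the board's +y end; leave it. Origin: centre of its underside
- glue: white glue bottle, 32 mm across, 85 mm high, standing beyond the board's far edge; leave it. Origin: centre of its underside
- brush: brush lying on the table beyond the fence (-y); leave it. Origin: under its middle
- pick: steel pick with a handle lying on the table beyond the board's far edge; leave it. Origin: under its middle
- can: spray can, 52 mm across, 150 mm high, standing to the board's +y side; leave it. Origin: centre of its underside
Mind the look-alikes: they are no part of the job. Leave any orange or white look-alike of the jaw alone.

How it is judged (in metres and radians):
On the way, in this order (a step that is already met when the one before it is completed fails the run):
1. the tray stands square and flush in the corner of board and fence (x of tray in the frame of corner between -0.041 and -0.033 m and y of tray in the frame of corner between 0.1165 and 0.1245 m and angle between the x axis of tray and the x axis of board, either way round below 0.03 rad), for 0.2 s.
2. one of the three fossils lies flat in a pocket (((x of ammonite in the frame of tray between -0.035 and 0.035 m and y of ammonite in the frame of tray between -0.12 and 0.12 m and z of ammonite in the frame of tray between -0.002 and 0.01 m and angle between ammonite's own z axis and vertical below 0.25 rad) or (x of vertebra in the frame of tray between -0.035 and 0.035 m and y of vertebra in the frame of tray between -0.12 and 0.12 m and z of vertebra in the frame of tray between -0.002 and 0.01 m and angle between vertebra's own z axis and vertical below 0.25 rad) or (x of jaw in the frame of tray between -0.035 and 0.035 m and y of jaw in the frame of tray between -0.12 and 0.12 m and z of jaw in the frame of tray between -0.002 and 0.01 m and angle between jaw's own z axis and vertical below 0.25 rad))), for 0.2 s.
3. two of the three fossils lie flat in pockets ((((x of ammonite in the frame of tray between -0.035 and 0.035 m and y of ammonite in the frame of tray between -0.12 and 0.12 m and z of ammonite in the frame of tray between -0.002 and 0.01 m and angle between ammonite's own z axis and vertical below 0.25 rad) and (x of vertebra in the frame of tray between -0.035 and 0.035 m and y of vertebra in the frame of tray between -0.12 and 0.12 m and z of vertebra in the frame of tray between -0.002 and 0.01 m and angle between vertebra's own z axis and vertical below 0.25 rad)) or ((x of vertebra in the frame of tray between -0.035 and 0.035 m and y of vertebra in the frame of tray between -0.12 and 0.12 m and z of vertebra in the frame of tray between -0.002 and 0.01 m and angle between vertebra's own z axis and vertical below 0.25 rad) and (x of jaw in the frame of tray between -0.035 and 0.035 m and y of jaw in the frame of tray between -0.12 and 0.12 m and z of jaw in the frame of tray between -0.002 and 0.01 m and angle between jaw's own z axis and vertical below 0.25 rad)) or ((x of ammonite in the frame of tray between -0.035 and 0.035 m and y of ammonite in the frame of tray between -0.12 and 0.12 m and z of ammonite in the frame of tray between -0.002 and 0.01 m and angle between ammonite's own z axis and vertical below 0.25 rad) and (x of jaw in the frame of tray between -0.035 and 0.035 m and y of jaw in the frame of tray between -0.12 and 0.12 m and z of jaw in the frame of tray between -0.002 and 0.01 m and angle between jaw's own z axis and vertical below 0.25 rad)))), for 0.2 s.
4. all three fossils lie flat in pockets (x of ammonite in the frame of tray between -0.035 and 0.035 m and y of ammonite in the frame of tray between -0.12 and 0.12 m and z of ammonite in the frame of tray between -0.002 and 0.01 m and angle between each of ammonite, vertebra, jaw's own z axis and vertical below 0.25 rad and x of vertebra in the frame of tray between -0.035 and 0.035 m and y of vertebra in the frame of tray between -0.12 and 0.12 m and z of vertebra in the frame of tray between -0.002 and 0.01 m and x of jaw in the frame of tray between -0.035 and 0.035 m and y of jaw in the frame of tray between -0.12 and 0.12 m and z of jaw in the frame of tray between -0.002 and 0.01 m), for 0.2 s.
At the end, for the whole second after the job is handed in: Tray home in the corner (within 4 mm along each axis, 0.03 rad in yaw); ammonite, vertebra, jaw piece and tooth each right way up (within 0.25 rad) on the floor of a pocket (underside within 5 mm of it, so no two share one); all at rest (all of step 1 and all of step 4 and x of tooth in the frame of tray between -0.035 and 0.035 m and y of tooth in the frame of tray between -0.12 and 0.12 m and z of tooth in the frame of tray between -0.002 and 0.01 m and angle between tooth's own z axis and vertical below 0.25 rad and linear speed of each of ammonite, vertebra, jaw, tooth, tray below 0.02 m/s); the robot touches nothing.
It fails at once if a fossil is picked up: raised more than 15 mm above the board's top (height (world z) of any of ammonite, vertebra, jaw above 0.035 m).
It fails at once if the loupe, glue bottle, brush, pick or can is moved more than 25 mm (distance of any of loupe, glue, brush, can, pick from where it was at the start of the episode above 0.025 m).
It also fails if it takes over 61 s, if anything falls off the work surface, if the arm or the gripper's body presses on something with over 40 N, if the wrist force passes 120 N, or if a joint passes its speed limit or range.

## Working session

There is one attempt and no reset: what is moved stays moved. The work goes in short steps, Python scripts to look and compute and a tool call to move; the robot and the scene stay as the last step left them, time stands still between calls to the robot, and variables do not carry over. Pictures are saved under pics/ and viewed, and the job is handed in when it is done.

Besides the shell and the picture viewer there is one more tool, called after "Emit:" in YAML: its name, and indented under it one key for each argument. play_rows: Moves the arm, as the interface text tells. Its arguments: {"type":"object","properties":{"moves":{"type":"array","items":{"type":"number"}}},"required":["moves"]}

```bash
ls; mkdir -p pics
python3 - <<'E'
from plant import bot
import cv2,numpy as np
o=bot.get_obs();print(o)
for n in("top","side","wrist"):
    c=bot.capture(n);cv2.imwrite(f"pics/{n}0.png",c["color"][:,:,::-1]);print(n,{k:v for k,v in c.items() if k!="color"})
E
```

```text
pics
{'time': 0.0, 'joint_positions': array([-1.31399735e+00,  3.42711970e-01,  1.52501970e+00,  1.75653122e-05,
        1.27538623e+00, -1.46020927e-01]), 'dq': array([ 1.64357278e-04, -1.50987400e-03,  3.84774922e-04, -3.48170049e-04,
       -1.62031130e-03,  8.81983268e-05]), 'tau': array([-2.91107077e-03, -4.31250215e+01, -2.44223589e+01,  7.14996387e-02,
        5.59731235e-02, -1.53703463e-04]), 'tool_pos': array([ 205.72714892, -482.60947859,  248.04958034]), 'tcp_rot': array([-3.14008609e+00, -2.38544316e-04,  4.02814600e-01]), 'contact_force': array([ 0.14251462,  0.13421483, -0.90339156]), 'moment': array([-0.03787946, -0.0299486 , -0.00877516]), 'grip_width': 91.62096219112576}
top {'fx': 383.4902009315089, 'fy': 383.4902009315089, 'cx': 277.69510362968055, 'cy': 209.05112654589453, 'k1': -0.10558325437870457, 'world_to_cam': array([[-7.15334770e-03, -9.99897404e-01, -1.24101251e-02,
         5.33741466e+01],
       [-9.98285770e-01,  7.86164867e-03, -5.79975527e-02,
         5.63267944e+02],
       [ 5.80891664e-02,  1.19739746e-02, -9.98239587e-01,
         7.23243786e+0
[... 382 characters left out ...]
48e-01,
         7.78736666e+01],
       [ 1.98170065e-01, -7.52150423e-01, -6.28488955e-01,
         8.29598299e+02],
       [ 0.00000000e+00,  0.00000000e+00,  0.00000000e+00,
         1.00000000e+00]])}
wrist {'fx': 314.46897764754925, 'fy': 314.46897764754925, 'cx': 277.91146300233817, 'cy': 213.16388031217485, 'k1': -0.07051719193873505, 'T_tool_cam': array([[-1.81807273e-04, -9.56768680e-01, -2.90849893e-01,
         7.82239052e+01],
       [ 9.99999899e-01, -2.93492426e-04,  3.40371817e-04,
        -4.82317181e-01],
       [-4.11019334e-04, -2.90849801e-01,  9.56768637e-01,
        -1.36125608e+02],
       [ 0.00000000e+00,  0.00000000e+00,  0.00000000e+00,
         1.00000000e+00]])}
```

View pics/top0.png

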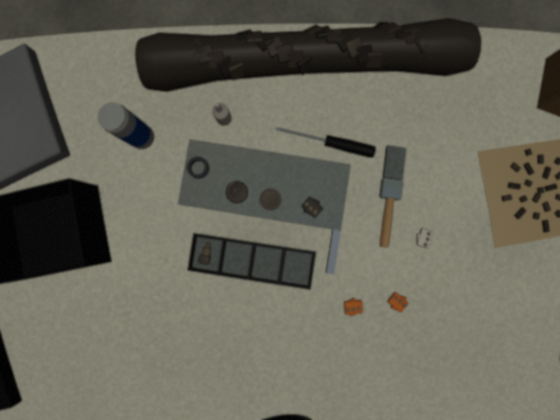

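View pics/side0.png

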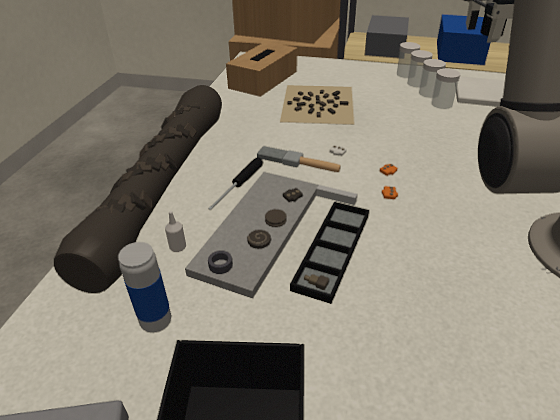

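Run:
```python
import cv2
i=cv2.imread("pics/top0.png")[100:310,130:410]
cv2.imwrite("pics/top0z.png",cv2.resize(i,(800,600),interpolation=cv2.INTER_CUBIC))
```

```text
(no output)
```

View pics/top0z.png

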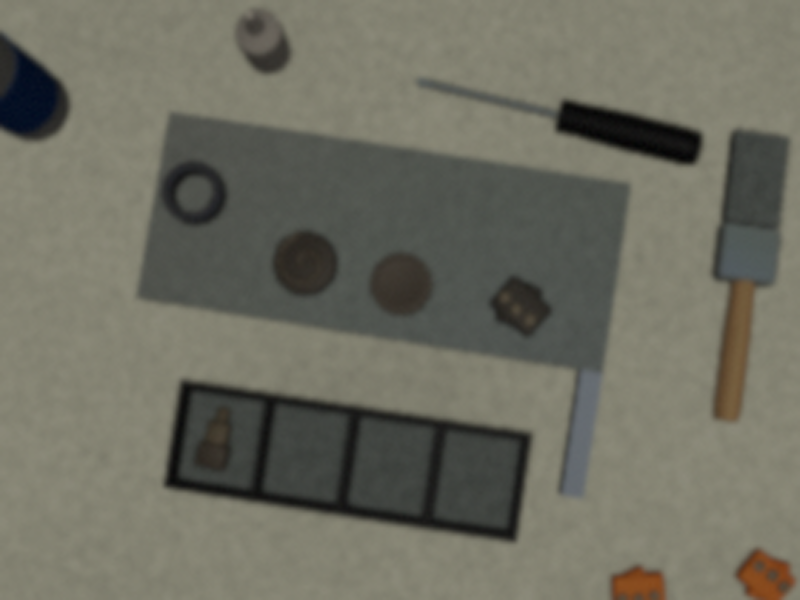

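```bash
cat > h.py <<'E'
import numpy as np,cv2
from plant import bot
def ray(c,uv,T=None):
    K=np.array([[c["fx"],0,c["cx"]],[0,c["fy"],c["cy"]],[0,0,1]])
    p=cv2.undistortPoints(np.array([[uv]],float),K,np.array([c["k1"],0,0,0]))[0,0]
    W=c["world_to_cam"] if T is None else np.linalg.inv(T)
    R=W[:3,:3];return -R.T@W[:3,3],R.T@np.array([p[0],p[1],1])
def at(c,uv,z,T=None):
    o,d=ray(c,uv,T);return o+d*(z-o[2])/d[2]
def proj(c,P,T=None):
    K=np.array([[c["fx"],0,c["cx"]],[0,c["fy"],c["cy"]],[0,0,1]])
    W=c["world_to_cam"] if T is None else np.linalg.inv(T)
    return cv2.projectPoints(np.array(P,float).reshape(-1,3),cv2.Rodrigues(W[:3,:3])[0],W[:3,3],K,np.array([c["k1"],0,0,0]))[0][:,0]
def rect(P,yaw,sx,sy):
    c,s=np.cos(yaw),np.sin(yaw)
    return [np.array([P[0]+c*a-s*b,P[1]+s*a+c*b]) for a,b in((sx,sy),(sx,-sy),(-sx,-sy),(-sx,sy))]
E
python3 - <<'E'
from h import *
c=bot.capture("top")
f=lambda x,y:(130+(x+.5)/800*280-.5,100+(y+.5)/600*210-.5)
def show(n,pts,z):
    for p in pts: print(n,p,at(c,f(*p),z).round(1))
show("board",[(170,113),(629,183),(603,371),(138,297)],20)
show("fence end",[(584,495),(560,493)],20)
show("tray",[(183,380),(531,432),(516,540),(165,487)],18)
show("amm",[(305,263)],31);show("vert",[(401,283)],32);show("jaw",[(520,306)],31);show("loupe",[(194,193)],38)
show("glue",[(262,55)],40);show('tooth',[(214,440)],10);show("can base",[(30,120)],0);show("pick",[(417,82),(700,150)],5)
E
```

```text
board (170, 113) [702.3 222.1  20. ]
board (629, 183) [650.4 -91.5  20. ]
board (603, 371) [523.2 -71.5  20. ]
board (138, 297) [575.5 242.8  20. ]
fence end (584, 495) [440.5 -57.7  20. ]
fence end (560, 493) [442.  -41.6  20. ]
tray (183, 380) [519.1 211.9  18. ]
tray (531, 432) [482.7 -22.8  18. ]
tray (516, 540) [410.7 -12.1  18. ]
tray (165, 487) [446.8 224.2  18. ]
amm (305, 263) [596.5 127.2  31. ]
vert (401, 283) [582.5  63.3  32. ]
jaw (520, 306) [566.6 -15.4  31. ]
loupe (194, 193) [643.3 200.7  38. ]
glue (262, 55) [735.9 155.4  40. ]
tooth (214, 440) [478.1 192.3  10. ]
can base (30, 120) [704.4 328.7   0. ]
pick (417, 82) [725.5  52.3   5. ]
pick (700, 150) [ 676.1 -144.5    5. ]
```

Emit:
play_rows:
  moves: [0,36,-16.3,10,7,0,72,-32.6,20,14,0,108,-49,30,21,0,144,-65.3,40,28,0,180,-81.6,50,32.45,0,216,-98,60,32.45,0,252,-114,70,32.45,0,288,-130.5,80,32.45]

```text
time: 0.87
tool_pos: [416.2, -253.2, 169.9]
tcp_rot: [3.141, -0.0, -0.164]
contact_force: [0.7, -1.3, 0.5]
grip_width: 91.6
```

```bash
cat >> h.py <<'E'
B0=np.array([612.85,75.5]);BY=-0.1636
def RB(yaw): return np.array([[np.cos(yaw),-np.sin(yaw)],[np.sin(yaw),np.cos(yaw)]])
C0=B0+RB(BY)@np.array([-65,-145])
def c2w(p): return C0+RB(BY)@np.array(p,float)
def w2c(p): return RB(BY).T@(np.array(p,float)-C0)
def st(tx=None,ty=None,tz=None):
    o=bot.get_obs();p=o["tool_pos"];y=o["tcp_rot"][2]
    c=w2c(p[:2]);print("t",round(o["time"],2),"tcp w",p.round(1),"corner",c.round(1),"yaw-BY deg",np.degrees(y-BY).round(2),"F(board)",(RB(BY).T@o["contact_force"][:2]).round(1),o["contact_force"][2].round(1),"grip",round(o["grip_width"],1))
    if tx is not None:
        d=c2w((tx,ty))-p[:2];x=np.array([np.cos(y),np.sin(y)]);yy=np.array([np.sin(y),-np.cos(y)])
        print("shift tool",(d@x).round(1),(d@yy).round(1),round(p[2]-tz,1),"turn",np.degrees(y-BY).round(2))
E
python3 -c "
from h import *;print(C0);st(-152,145,100)"
```

```text
[525.10160099 -56.97723756]
t 0.87 tcp w [ 416.2 -253.2  169.9] corner [ -75.5 -211.4] yaw-BY deg -0.02 F(board) [ 0.9 -1.2] 0.5 grip 91.6
shift tool -76.6 -356.4 69.9 turn -0.02
```

Emit:
play_rows:
  moves: [0,-8,-40,8,0,-17,-80,17,0,-26,-119,26,0,-34,-158,35,0,-42,-197,43,0,-51,-236,52,0,-59,-275,60,0,-67,-313,70,0]

```text
$.moves: bad value
```

Emit:
play_rows:
  moves: [0,-10,-40,2,0,-13,-41,30,0,-13,-41,60,0,-13,-41,60,0]

```text
$.moves: bad value
```

Run:
```python
from h import *
st(-152,145,30)
c=bot.capture("top");cv2.imwrite("pics/t1.png",c["color"][:,:,::-1])
c=bot.capture("side");cv2.imwrite("pics/s1.png",cv2.resize(c["color"][130:340,130:410,::-1],(800,600),interpolation=cv2.INTER_CUBIC))
```

```text
t 0.87 tcp w [ 416.2 -253.2  169.9] corner [ -75.5 -211.4] yaw-BY deg -0.02 F(board) [ 0.9 -1.2] 0.5 grip 91.6
shift tool -76.6 -356.4 139.9 turn -0.02
```

View pics/s1.png

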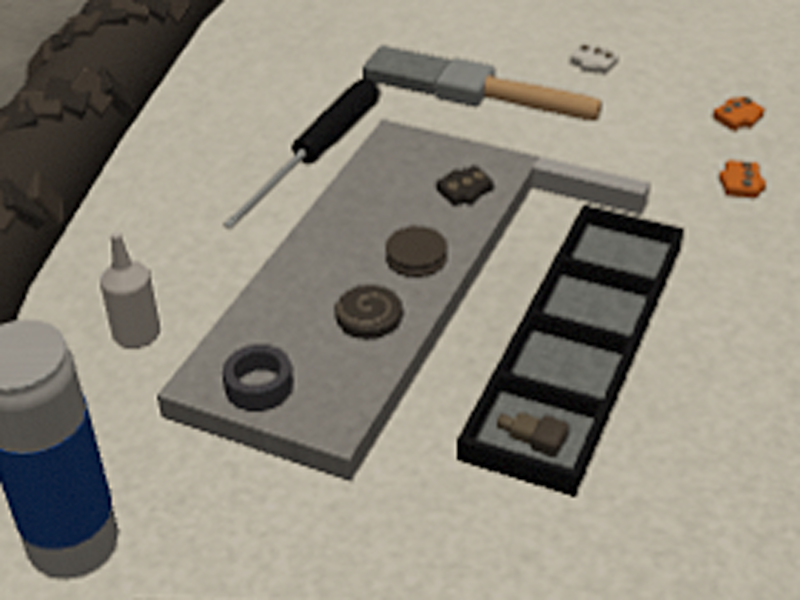

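View pics/t1.png

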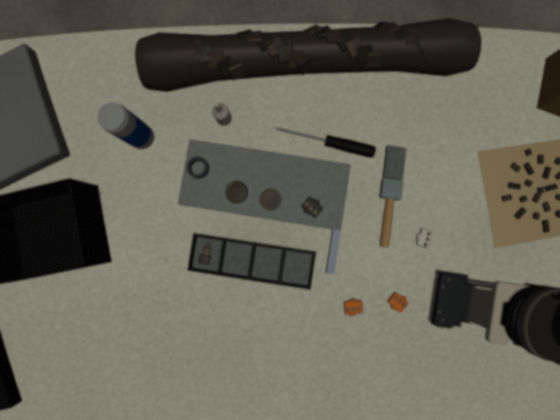

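Emit:
play_rows:
  moves: [0,-8,-40,8,0,0,-17,-80,17,0,0,-26,-119,26,0,0,-34,-158,35,0,0,-42,-197,43,0,0,-51,-236,52,0,0,-59,-275,60,0,0,-67,-313,70,0]

```text
time: 1.63
tool_pos: [400.0, 66.1, 100.4]
tcp_rot: [3.142, -0.001, -0.164]
contact_force: [1.9, -0.2, -0.6]
grip_width: 91.9
```

Emit:
play_rows:
  moves: [0,-10,-40,2,0,0,-13,-41,30,0,0,-13,-41,60,0,0,-13,-41,60,0]

```text
time: 1.97
tool_pos: [391.1, 107.7, 37.0]
tcp_rot: [3.14, 0.007, -0.161]
contact_force: [-1.0, 0.4, -0.3]
grip_width: 91.5
```

Run:
```python
from h import *
st(-152,145,30)
c=bot.capture("top");cv2.imwrite("pics/t2.png",cv2.resize(c["color"][100:310,130:410,::-1],(800,600),interpolation=cv2.INTER_CUBIC))
c=bot.capture("side");cv2.imwrite("pics/s2.png",cv2.resize(c["color"][130:340,130:410,::-1],(800,600),interpolation=cv2.INTER_CUBIC))
```

```text
t 1.97 tcp w [391.1 107.7  37. ] corner [-159.   140.7] yaw-BY deg 0.12 F(board) [-1.   0.2] -0.3 grip 91.5
shift tool 7.0 -4.3 7.0 turn 0.12
```

View pics/s2.png

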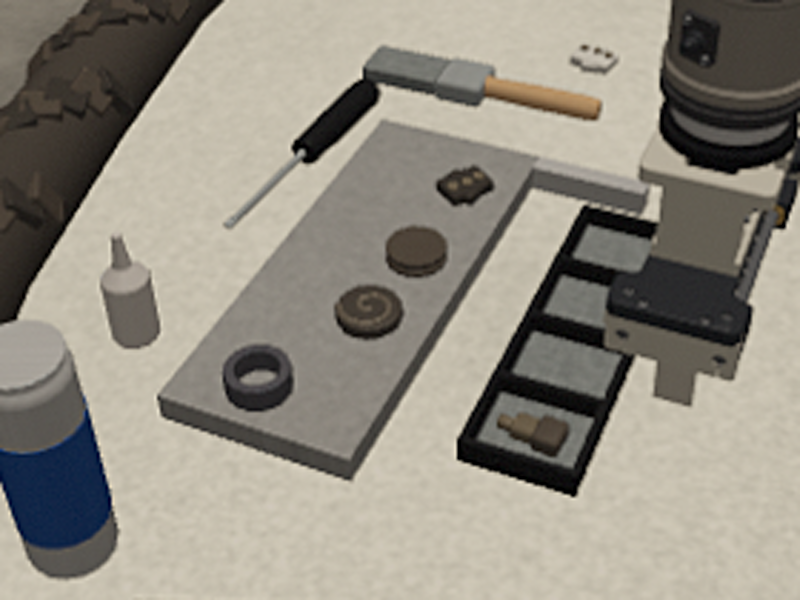

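View pics/t2.png

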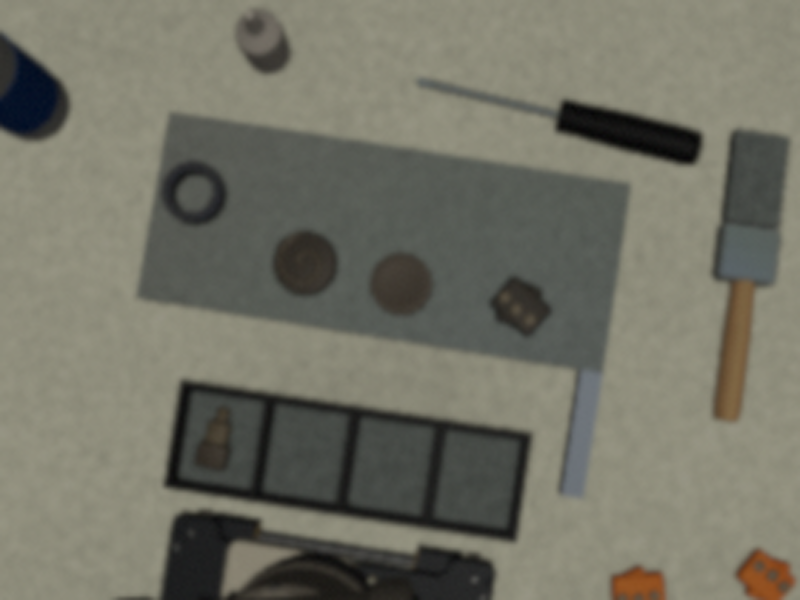

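Emit:
play_rows:
  moves: [0,4,-4,8,0,0,12,-4,8,0,0,19,-4,8,0,0,25,-4,8,0,0,31,-4,8,0,0,37,-4,8,0,0,43,-4,8,0,0,49,-4,8,0]

```text
time: 2.73
tool_pos: [443.2, 103.2, 32.4]
tcp_rot: [3.141, 0.001, -0.164]
contact_force: [-3.9, 0.7, 2.7]
grip_width: 92.0
```

Emit:
play_rows:
  moves: [0,5,0,0,0,0,10,0,0,0,0,15,0,0,0,0,19,0,0,0,0,22,0,0,0,0,22,0,0,0]

```text
time: 3.23
tool_pos: [464.8, 99.9, 32.2]
tcp_rot: [-3.141, 0.001, -0.164]
contact_force: [-4.2, 1.4, 1.7]
grip_width: 91.7
```

Run:
```python
from h import *
st(-83.5,145,30)
c=bot.capture("top");cv2.imwrite("pics/t3.png",cv2.resize(c["color"][100:310,130:410,::-1],(800,600),interpolation=cv2.INTER_CUBIC))
```

```text
t 3.23 tcp w [464.8  99.9  32.2] corner [-85.1 144.9] yaw-BY deg -0.04 F(board) [-4.3  0.7] 1.7 grip 91.7
shift tool 1.6 -0.1 2.2 turn -0.04
```

View pics/t3.png

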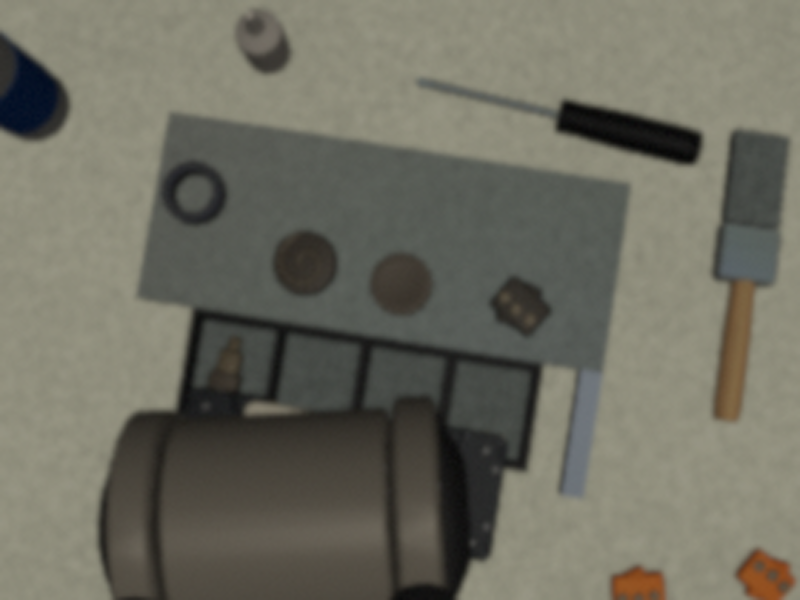

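Nearly against the board. A few more small steps until force rises.

Emit:
play_rows:
  moves: [0,1,0,0,0,0,2,0,0,0,0,3,0,0,0,0,3,0,0,0]

```text
time: 3.62
tool_pos: [465.0, 99.8, 32.1]
tcp_rot: [3.141, 0.006, -0.164]
contact_force: [-9.6, 4.3, 7.2]
grip_width: 91.7
```

Emit:
play_rows:
  moves: [0,1,0,0,0,0,1,0,0,0]

```text
time: 3.78
tool_pos: [465.1, 99.7, 32.0]
tcp_rot: [3.141, 0.007, -0.164]
contact_force: [-12.4, 5.7, 11.0]
grip_width: 91.9
```

Run:
```python
from h import *
print(bot.get_obs()["joint_positions"].round(2));st(-100,145,90)
c=bot.capture("top");print(at(c,(108,262),0),at(c,(108,262),60),at(c,(97,185),60))
```

```text
[0.05 0.56 1.9  0.   0.69 1.78]
t 3.78 tcp w [465.1  99.7  32. ] corner [-84.7 144.8] yaw-BY deg -0.03 F(board) [-13.2   3.6] 11.0 grip 91.9
shift tool -15.3 -0.2 -58.0 turn -0.03
[460.39943133 392.21434889   0.        ] [465.18735882 364.2572346   60.        ] [609.13414465 388.26904241  60.        ]
```

Emit:
play_rows:
  moves: [0,-12,0,-10,0,200,-15,0,-50,-7,200,-5,-20,-60,-14,200,5,-60,-60,-21,200,20,-95,-60,-28,200,30,-125,-60,-35,200,40,-145,-60,-42,200,47,-152,-60,-49]

```text
time: 4.5
tool_pos: [541.9, 244.6, 92.7]
tcp_rot: [3.14, -0.004, 0.7]
contact_force: [-1.2, -0.7, -0.4]
grip_width: 49.8
```

Emit:
play_rows:
  moves: [200,0,0,0,-7,200,0,0,0,-14,200,0,0,0,-21,200,0,0,0,-28,200,0,0,0,-35,200,0,0,0,-41,200,0,0,0,-41]

```text
time: 5.08
tool_pos: [540.7, 241.5, 92.5]
tcp_rot: [3.139, -0.001, 1.411]
contact_force: [-0.0, -0.3, 0.0]
grip_width: 20.0
```

Run:
```python
from h import *
st(-38,296,30)
c=bot.capture("top");cv2.imwrite("pics/t4.png",cv2.resize(c["color"][100:310,130:410,::-1],(800,600),interpolation=cv2.INTER_CUBIC))
c=bot.capture("wrist");cv2.imwrite("pics/w4.png",c["color"][:,:,::-1])
```

```text
t 5.08 tcp w [540.7 241.5  92.5] corner [-33.3 297.1] yaw-BY deg 90.23 F(board) [ 0.  -0.3] 0.0 grip 20.0
shift tool -1.1 -4.8 62.5 turn 90.23
```

View pics/t4.png

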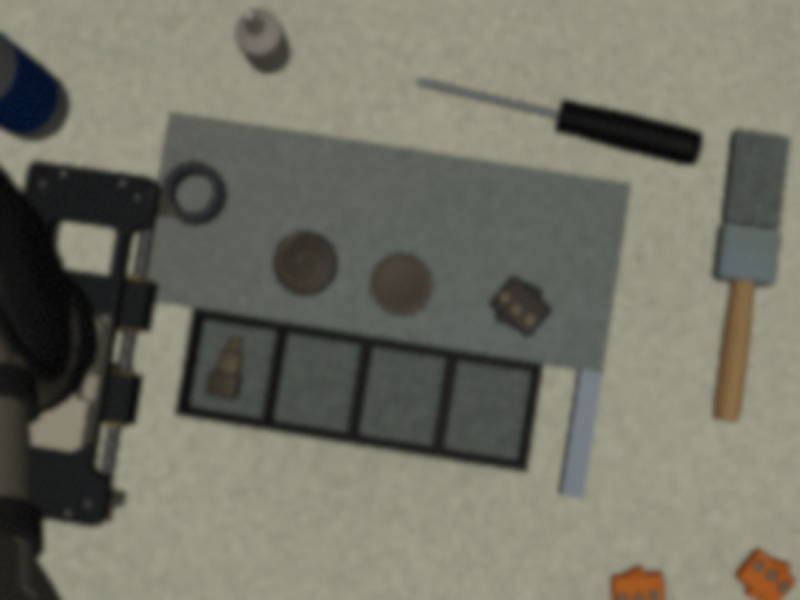

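Emit:
play_rows:
  moves: [200,-1,-5,30,0.2,200,-1,-5,62,0.2,200,-6,-5,62,0.2,200,-12,-5,62,0.2,200,-18,-5,62,0.2,200,-24,-5,62,0.2,200,-30,-5,62,0.2,200,-35,-5,62,0.2]

```text
time: 5.85
tool_pos: [530.2, 207.6, 32.1]
tcp_rot: [3.138, -0.002, 1.403]
contact_force: [1.1, 3.7, 3.5]
grip_width: 20.1
```

Emit:
play_rows:
  moves: [200,-4,0,0,0,200,-7,0,0,0,200,-9,0,0,0,200,-10,0,0,0,200,-11,0,0,0]

```text
time: 6.27
tool_pos: [528.9, 200.1, 31.5]
tcp_rot: [3.137, -0.006, 1.402]
contact_force: [2.6, 22.0, 1.4]
grip_width: 19.7
```

Run:
```python
from h import *
st(-38,250.5,30)
c=bot.capture("top");cv2.imwrite("pics/t5.png",cv2.resize(c["color"][100:310,130:410,::-1],(800,600),interpolation=cv2.INTER_CUBIC))
```

```text
t 6.27 tcp w [528.9 200.1  31.5] corner [-38.1 254.3] yaw-BY deg 89.72 F(board) [-1.  22.2] 1.4 grip 19.7
shift tool -3.8 0.1 1.5 turn 89.72
```

View pics/t5.png

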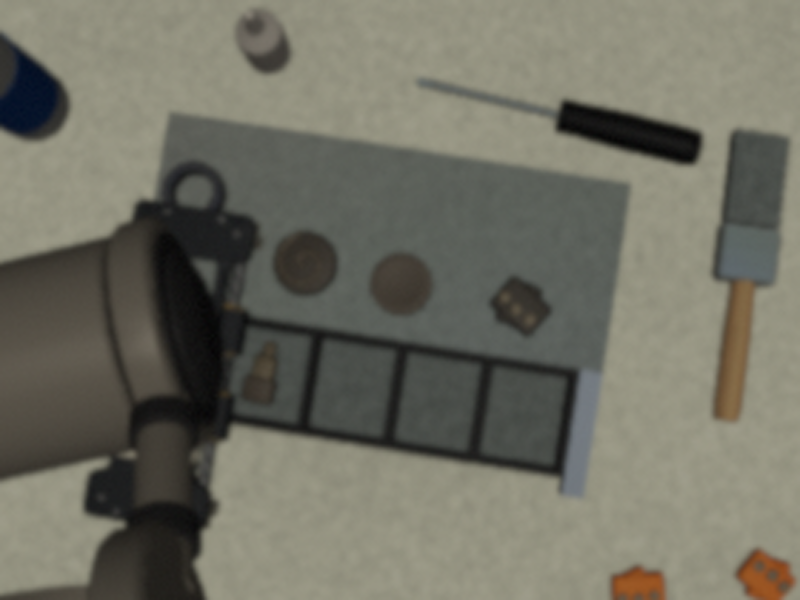

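Run:
```python
from h import *
t=bot.capture("top");s=bot.capture("side")
f=lambda x,y:(130+(x+.5)/800*280-.5,100+(y+.5)/600*210-.5)
g=lambda x,y:(130+(x+.5)/800*280-.5,130+(y+.5)/600*210-.5)
for n,a,b,z in(("amm",(305,263),(369,309),30),("vert",(401,282),(417,248),31),("jaw",(520,307),(466,183),31),("brdcorner -y near",(603,371),(537,159),20),("fence end in",(584,495),(649,182),20),("board +y near",(138,297),(351,467),20)):
    for c,uv in((t,f(*a)),(s,g(*b))):
        w=at(c,uv,z);print(n,w.round(1),w2c(w[:2]).round(1))
for y in(32,91,150): print(y,c2w((-37,y)))
st(-38,270,90)
```

```text
amm [596.6 127.4  30. ] [ 40.5 193.5]
amm [595.4 132.7  30. ] [ 38.5 198.6]
vert [583.2  63.4  31. ] [ 37.7 128.2]
vert [580.4  68.4  31. ] [ 34.1 132.7]
jaw [566.  -15.4  31. ] [33.5 47.7]
jaw [564.3  -9.2  31. ] [30.9 53.5]
brdcorner -y near [523.2 -71.5  20. ] [  0.5 -14.6]
brdcorner -y near [522.5 -64.   20. ] [-1.4 -7.3]
fence end in [440.5 -57.7  20. ] [-83.4 -14.4]
fence end in [438.4 -54.1  20. ] [-86.  -11.3]
board +y near [575.5 242.8  20. ] [  1. 304.]
board +y near [572.2 252.2  20. ] [ -3.8 312.8]
32 [493.80752725 -19.37828878]
91 [503.41692715  38.83390439]
150 [513.02632706  97.04609756]
t 6.42 tcp w [528.9 200.2  31.5] corner [-38.1 254.3] yaw-BY deg 89.76 F(board) [ 0.  18.3] 1.8 grip 19.6
shift tool 15.7 0.0 -58.5 turn 89.76
```

Emit:
play_rows:
  moves: [200,8,0,0,0,200,15,0,-30,0,195,10,10,-58,7,195,0,30,-60,14,195,-30,55,-60,21,195,-65,80,-60,28,195,-100,100,-60,35,195,-140,108,-60,42]

```text
time: 7.08
tool_pos: [612.0, 38.7, 90.1]
tcp_rot: [3.14, -0.0, 0.665]
contact_force: [-0.5, -0.1, -0.5]
grip_width: 21.6
```

```bash
sed -i 's/^C0=.*/C0=B0+RB(BY)@np.array([-66.3,-142.])/' h.py
python3 - <<'E'
from h import *
st(74,45,92)
c=bot.capture("top");cv2.imwrite("pics/t6.png",cv2.resize(c["color"][150:290,180:367,::-1],(800,600),interpolation=cv2.INTER_CUBIC))
E
```

```text
t 7.08 tcp w [612.   38.7  90.1] corner [ 71.5 105.6] yaw-BY deg 47.5 F(board) [-0.5 -0.2] -0.5 grip 21.6
shift tool -43.0 42.8 -1.9 turn 47.5
```

View pics/t6.png

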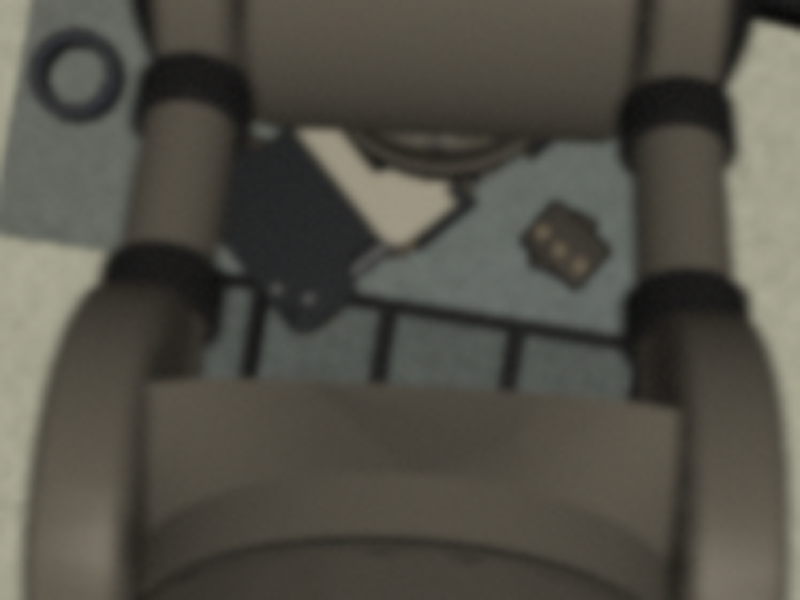

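Emit:
play_rows:
  moves: [195,-10,10,0,7,195,-20,20,0,14,195,-30,30,0,21,195,-38,38,0,28,195,-43,43,0,35,195,-43,43,0,42,195,-43,43,10,47.5,195,-43,43,20,47.5]

```text
time: 7.8
tool_pos: [603.2, -20.0, 70.2]
tcp_rot: [3.141, 0.0, -0.162]
contact_force: [-0.3, 0.2, -0.9]
grip_width: 21.5
```

```bash
cat > look.py <<'E'
import sys
from h import *
def look(k):
    c=bot.capture("side");cv2.imwrite(f"pics/s{k}.png",cv2.resize(c["color"][160:310,210:410,::-1],(800,600),interpolation=cv2.INTER_CUBIC))
    c=bot.capture("wrist");cv2.imwrite(f"pics/w{k}.png",c["color"][:,:,::-1])
    c=bot.capture("top");cv2.imwrite(f"pics/t{k}.png",cv2.resize(c["color"][130:310,150:390,::-1],(800,600),interpolation=cv2.INTER_CUBIC))
E
python3 - <<'E'
from look import *
st(74,45,45);look(7)
E
```

```text
t 7.8 tcp w [603.2 -20.   70.2] corner [72.3 46.2] yaw-BY deg 0.12 F(board) [-0.4  0.2] -0.9 grip 21.5
shift tool 1.7 1.2 25.2 turn 0.12
```

View pics/s7.png

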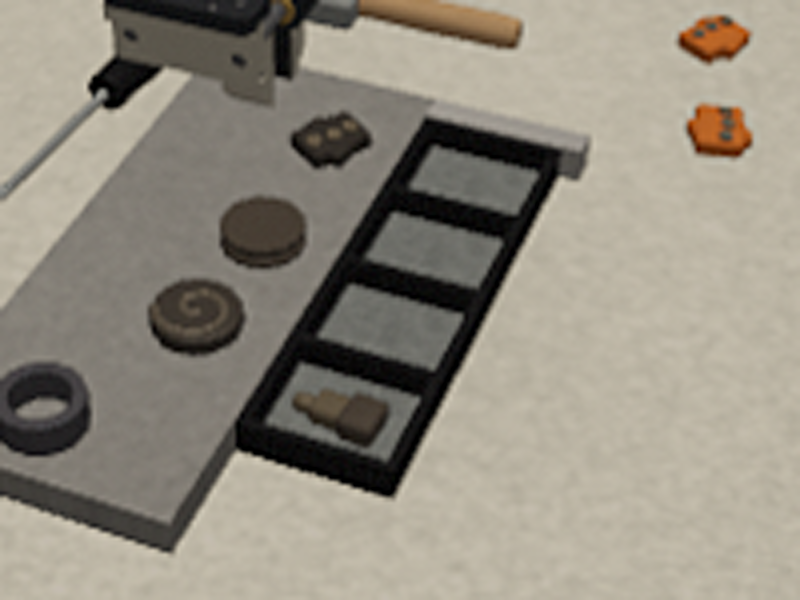

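View pics/w7.png

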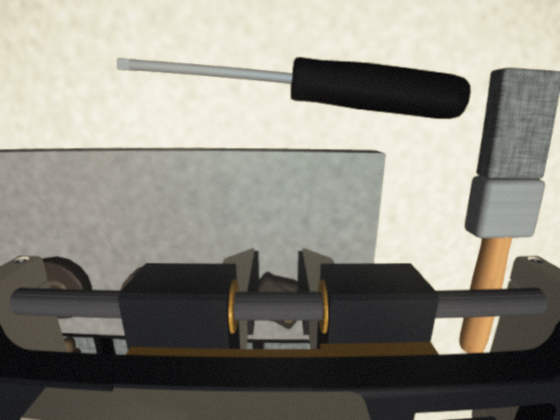

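View pics/t7.png

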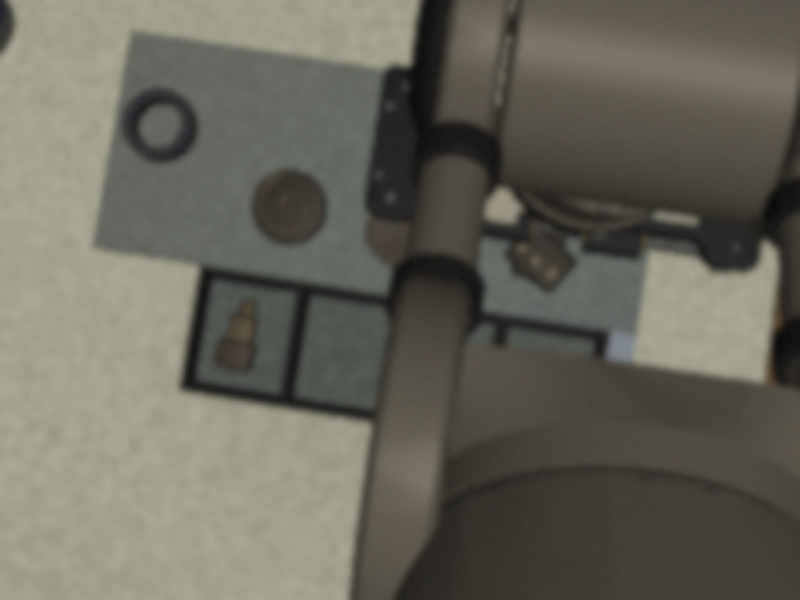

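Emit:
play_rows:
  moves: [195,2,0,24,0,195,-8,0,24,0,195,-13,1,24,0,195,-18,3,24,0,195,-23,5,24,0,195,-28,7,24,0,195,-33,9,24,0,195,-37,10.5,24,0]

```text
time: 8.62
tool_pos: [565.1, -24.3, 46.9]
tcp_rot: [3.141, -0.001, -0.158]
contact_force: [0.4, -0.6, 1.5]
grip_width: 21.7
```

Run:
```python
from look import *
st(-5,32,46);look(8)
```

```text
t 8.62 tcp w [565.1 -24.3  46.9] corner [35.4 35.7] yaw-BY deg 0.31 F(board) [ 0.5 -0.5] 1.5 grip 21.7
shift tool -40.4 3.5 0.9 turn 0.31
```

View pics/s8.png

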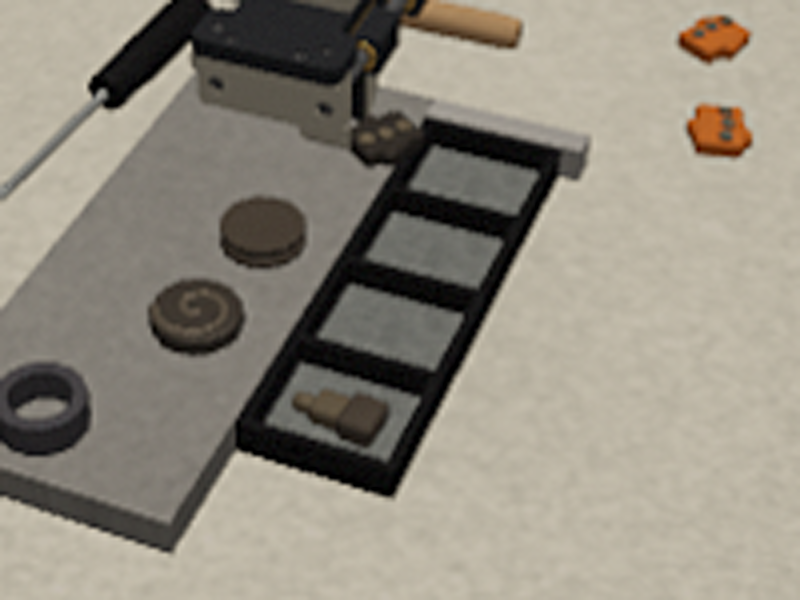

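View pics/w8.png

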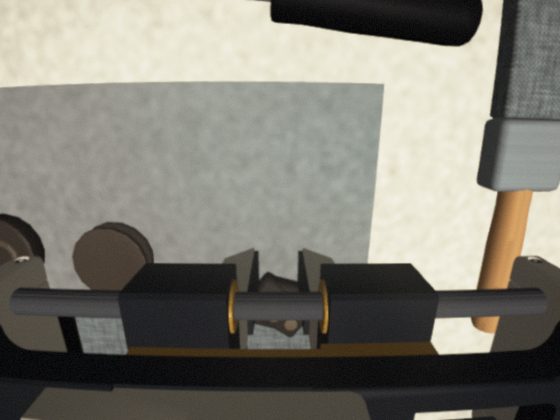

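Emit:
play_rows:
  moves: [195,-5,0.5,0,0,195,-10,1,0,0,195,-15,1,0,0,195,-19,1,0,0,195,-23,1,0,0,195,-26,1,0,0,195,-26,1,0,0]

```text
time: 9.35
tool_pos: [538.7, -20.7, 46.3]
tcp_rot: [3.142, 0.001, -0.158]
contact_force: [0.0, 0.7, -0.8]
grip_width: 21.5
```

Run:
```python
from look import *
st(-5,32,46);look(9)
```

```text
t 9.35 tcp w [538.7 -20.7  46.3] corner [ 8.8 35. ] yaw-BY deg 0.31 F(board) [-0.1  0.7] -0.8 grip 21.5
shift tool -13.8 2.9 0.3 turn 0.31
```

View pics/s9.png

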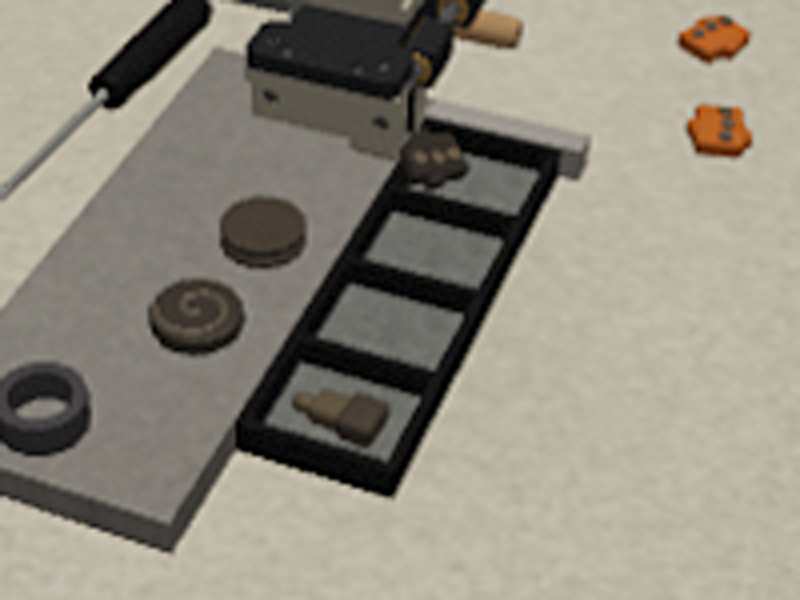

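View pics/w9.png

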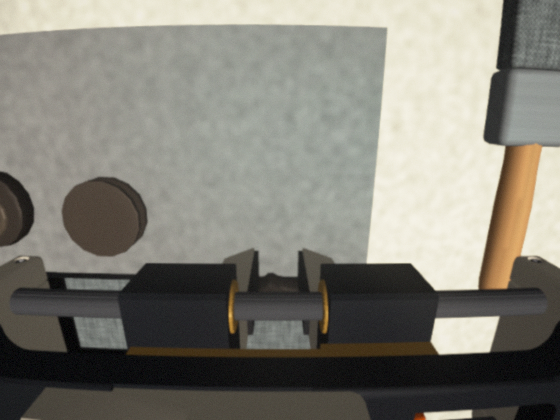

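Emit:
play_rows:
  moves: [195,-3,1,0,0,195,-6,2,0,0,195,-9,2,0,0,195,-12,2,0,0,195,-15,2,0,0,195,-18,2,0,0,195,-18,2,0,0]

```text
time: 10.08
tool_pos: [520.6, -19.9, 46.3]
tcp_rot: [3.142, 0.001, -0.158]
contact_force: [-0.2, 0.1, -0.7]
grip_width: 21.3
```

Run:
```python
from look import *
st(-5,32,46);look(10)
```

```text
t 10.08 tcp w [520.6 -19.9  46.3] corner [-9.2 32.8] yaw-BY deg 0.3 F(board) [-0.2  0.1] -0.7 grip 21.3
shift tool 4.2 0.9 0.3 turn 0.3
```

View pics/s10.png

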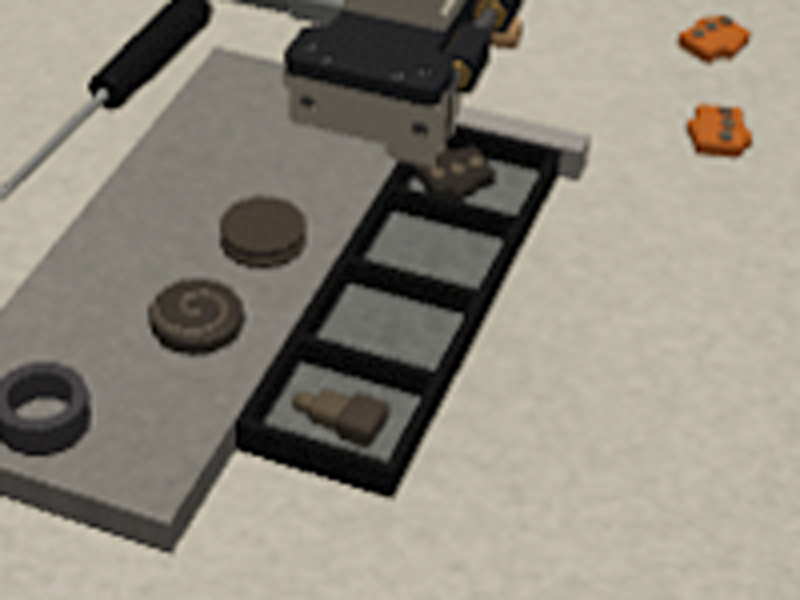

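View pics/t10.png

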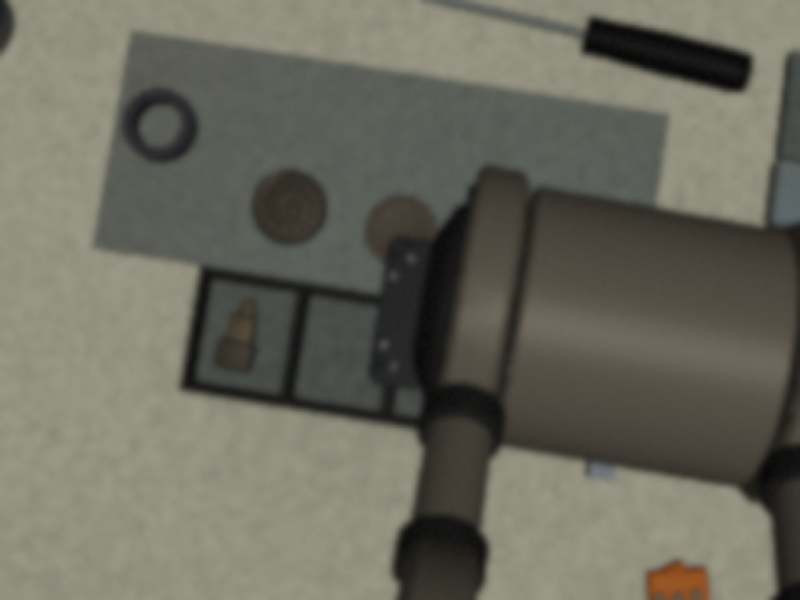

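Emit:
play_rows:
  moves: [195,3,0,-20,0,180,15,-10,-40,0,172,40,-40,-40,0,172,65,-70,-40,0,172,86,-95,-40,0,172,88,-95,-40,0]

```text
time: 10.73
tool_pos: [627.1, 63.7, 86.7]
tcp_rot: [-3.14, -0.005, -0.155]
contact_force: [-1.1, -0.2, -0.7]
grip_width: 29.9
```

Run:
```python
from look import *
st(78,128,46);look(11)
```

```text
t 10.73 tcp w [627.1  63.7  86.7] corner [ 82.2 132.7] yaw-BY deg 0.48 F(board) [-1.1 -0.4] -0.7 grip 29.9
shift tool -4.3 4.7 40.7 turn 0.48
```

View pics/s11.png

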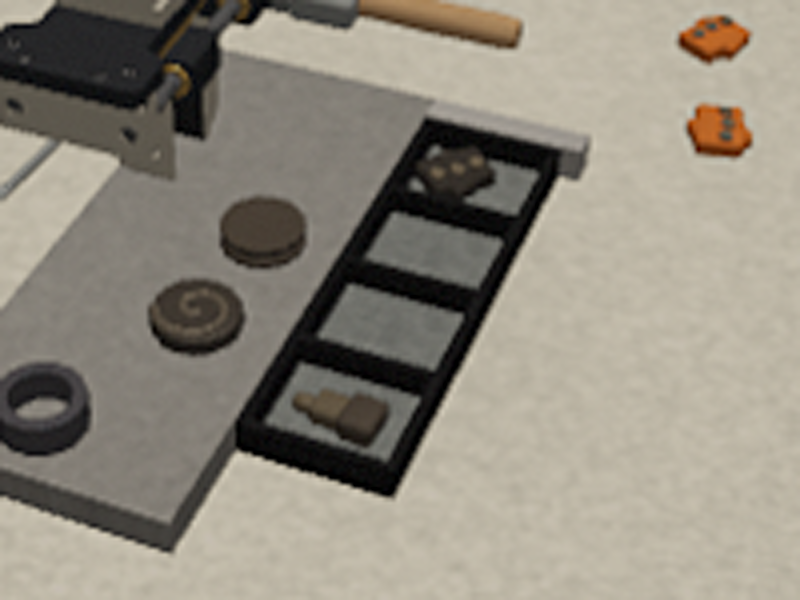

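View pics/w11.png

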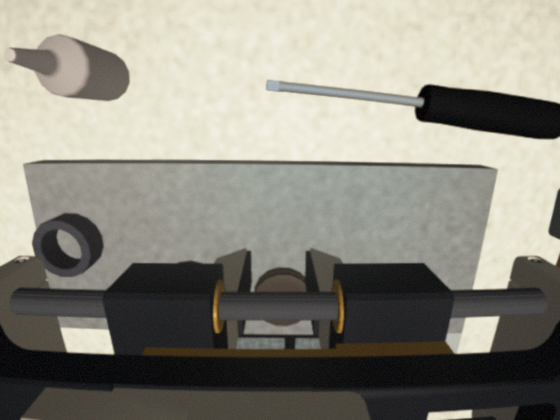

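View pics/t11.png

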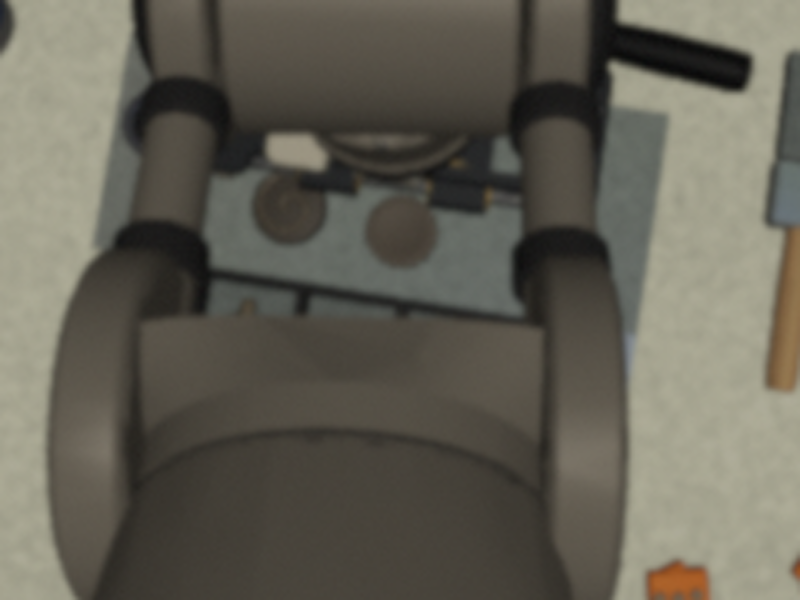

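Emit:
play_rows:
  moves: [161,0,2,20,0.3,161,0,3,40,0.3,161,-8,3,40,0.3,161,-14,3,40,0.3,161,-19,3,40,0.3,161,-24,5,40,0.3,161,-28,8,40,0.3,161,-32,10,40,0.3]

```text
time: 11.55
tool_pos: [590.0, 54.8, 47.4]
tcp_rot: [-3.142, -0.002, -0.163]
contact_force: [0.1, 0.4, 0.3]
grip_width: 34.1
```

Run:
```python
from look import *
st(5,91.5,46);look(12)
i=cv2.imread('pics/s12.png')[90:240,380:580];cv2.imwrite('pics/z12.png',cv2.resize(i,(800,600),interpolation=cv2.INTER_CUBIC))
```

```text
t 11.55 tcp w [590.   54.8  47.4] corner [ 47.1 117.8] yaw-BY deg 0.01 F(board) [0.  0.4] 0.3 grip 34.1
shift tool -42.1 26.3 1.4 turn 0.01
```

View pics/s12.png

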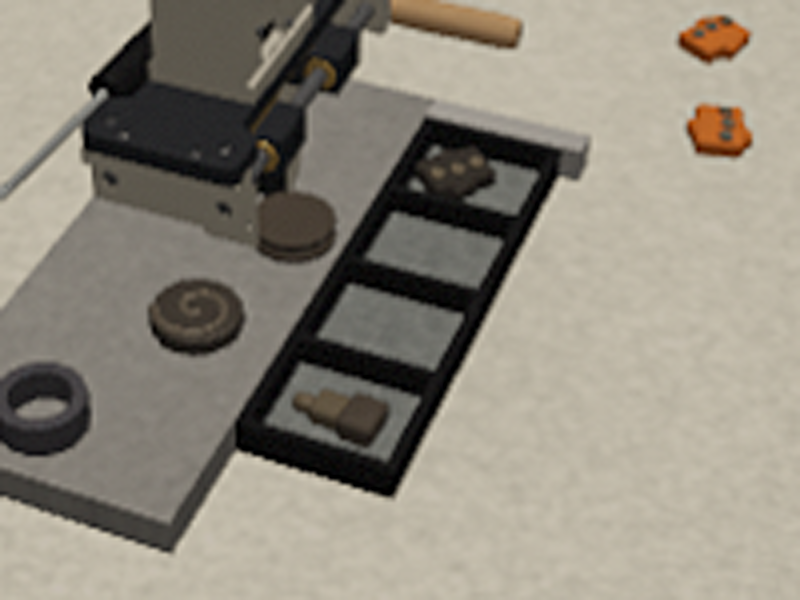

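View pics/w12.png

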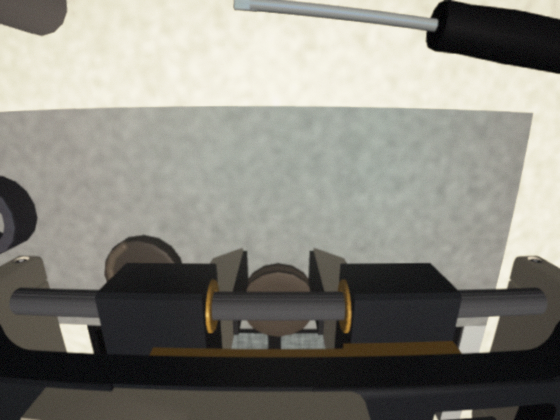

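View pics/z12.png

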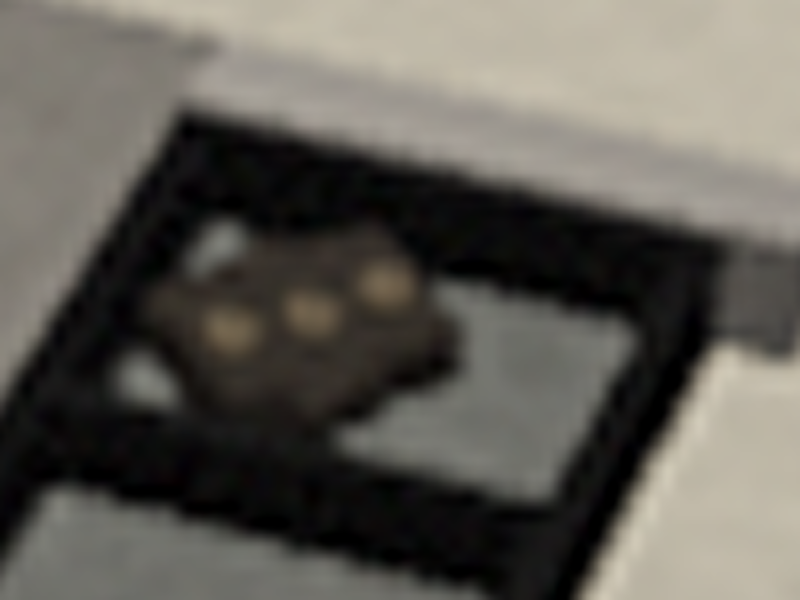

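Emit:
play_rows:
  moves: [161,-3,4,0,0,161,-6,8,0,0,161,-9,12,0,0,161,-12,16,0,0,161,-15,19,0,0,161,-18,22,0,0,161,-21,24.5,0,0,161,-23,25.5,0,0]

```text
time: 12.37
tool_pos: [562.7, 33.2, 46.3]
tcp_rot: [3.141, 0.0, -0.164]
contact_force: [1.0, -0.6, 0.5]
grip_width: 33.9
```

Run:
```python
from look import *
st(5,91.5,46);look(13)
```

```text
t 12.37 tcp w [562.7  33.2  46.3] corner [23.8 92.1] yaw-BY deg -0.01 F(board) [ 1.1 -0.4] 0.5 grip 33.9
shift tool -18.8 0.7 0.3 turn -0.01
```

View pics/s13.png

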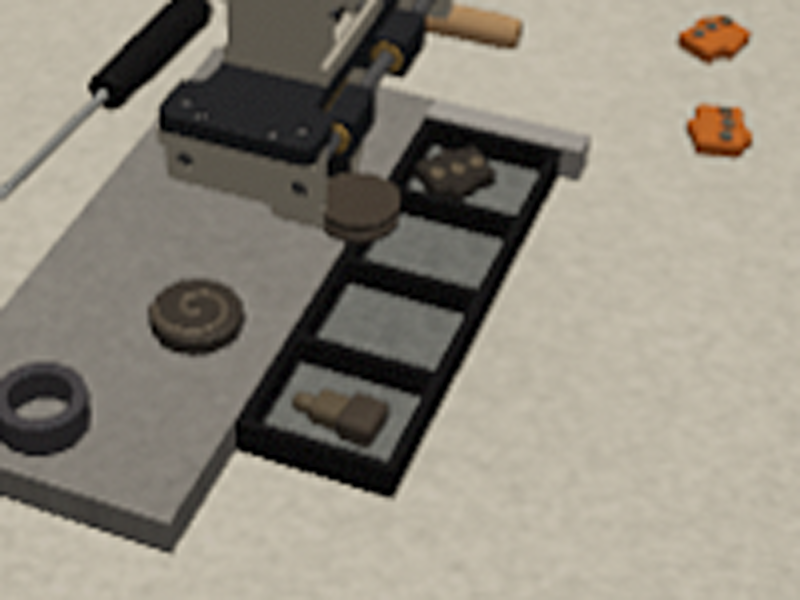

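View pics/w13.png

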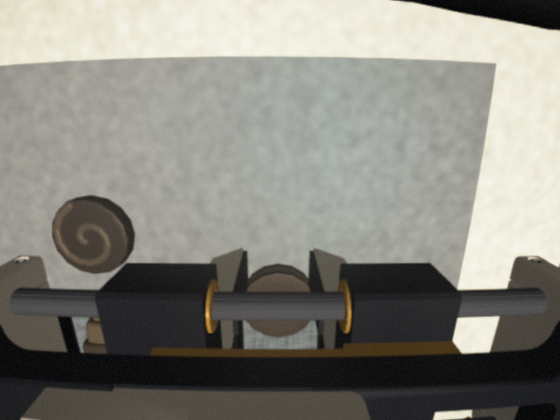

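Run:
```python
from h import *
s=bot.capture("side")
g=lambda x,y:(210+(x+.5)/4-.5,160+(y+.5)/4-.5)
for n,p,z in(("disc",(362,203),32),("tray +y near",(240,428),18),("tray +y far",(390,475),18),("tray -y far",(558,160),18),("p01 far",(518,222),18),("p12far",(478,287),18),("p23far",(435,375),18),("disc vert",0,0)):
    if p: print(n,w2c(at(s,g(*p),z)[:2]).round(1))
```

```text
disc [-1.6 95.9]
tray +y near [ -2.9 243.3]
tray +y far [-72.4 244. ]
tray -y far [-75.4   9.5]
p01 far [-71.6  64.6]
p12far [-68.7 117.4]
p23far [-69.8 180.5]
```

Emit:
play_rows:
  moves: [161,-5,1,0,0,161,-10,1.5,0,0,161,-14,1.5,0,0,161,-18,1.5,0,0,161,-22,1.5,0,0,161,-26,1.5,0,0,161,-30,1.5,0,0,161,-34,1.5,0,0]

```text
time: 13.23
tool_pos: [529.0, 37.8, 46.4]
tcp_rot: [3.142, -0.0, -0.164]
contact_force: [0.2, 0.2, 0.1]
grip_width: 33.6
```

Run:
```python
from look import *
st(-13,91.5,46);look(14)
```

```text
t 13.23 tcp w [529.   37.8  46.4] corner [-10.3  91.1] yaw-BY deg 0.0 F(board) [0.2 0.2] 0.1 grip 33.6
shift tool -2.7 -0.4 0.4 turn 0.0
```

View pics/s14.png

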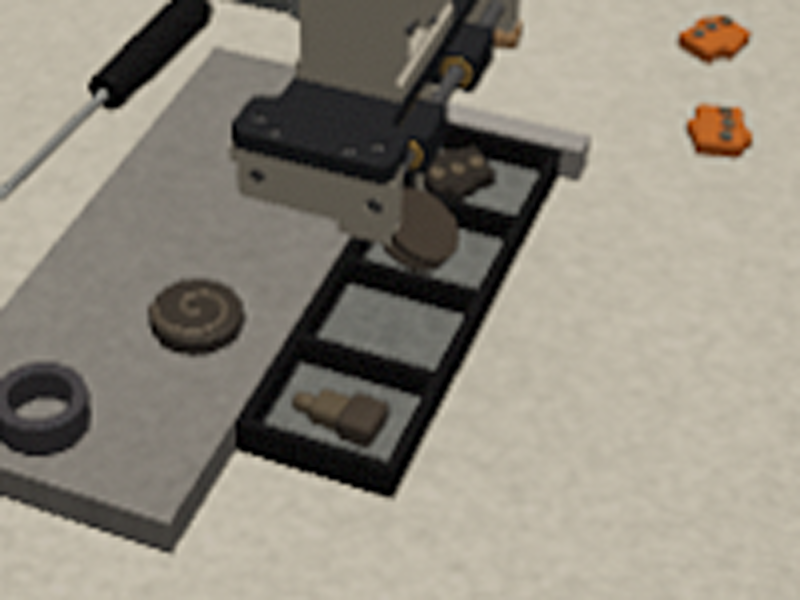

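View pics/w14.png

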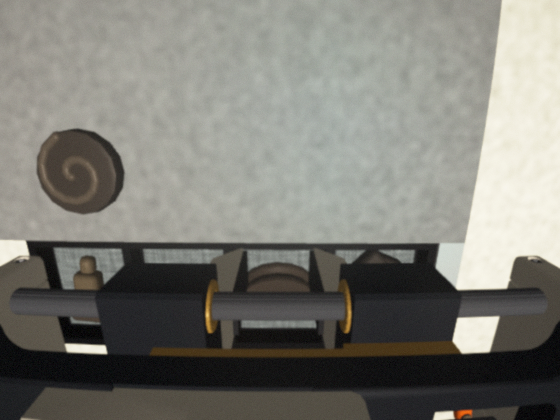

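Emit:
play_rows:
  moves: [161,-3,0,0,0,161,-6,0,0,0,161,-9,0,0,0,161,-9,0,0,0]

```text
time: 13.72
tool_pos: [519.8, 39.3, 46.2]
tcp_rot: [3.141, 0.001, -0.164]
contact_force: [-0.1, 1.0, -0.9]
grip_width: 33.6
```

Run:
```python
from look import *
st(-13,91.5,46);look(15)
i=cv2.imread('pics/s15.png')[150:300,320:520];cv2.imwrite('pics/z15.png',cv2.resize(i,(800,600),interpolation=cv2.INTER_CUBIC))
```

```text
t 13.72 tcp w [519.8  39.3  46.2] corner [-19.6  91.1] yaw-BY deg 0.01 F(board) [-0.2  1. ] -0.9 grip 33.6
shift tool 6.6 -0.4 0.2 turn 0.01
```

View pics/z15.png

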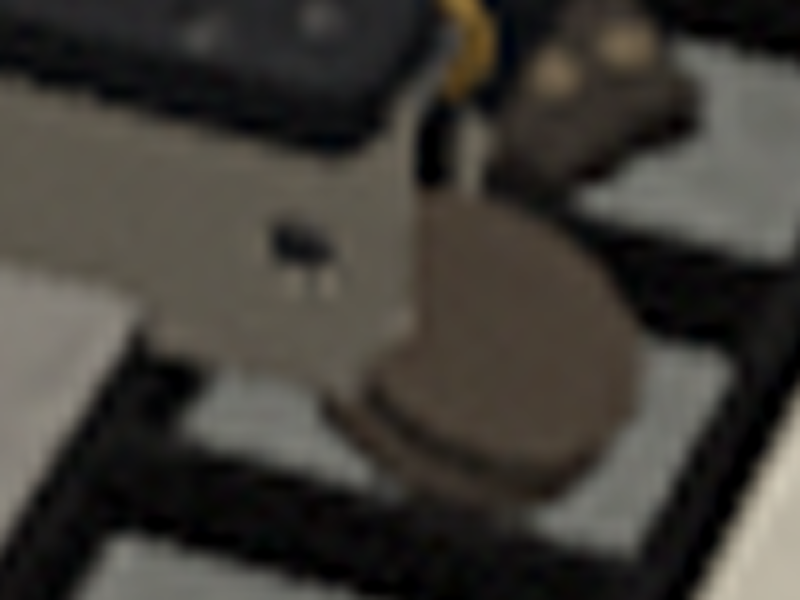

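View pics/w15.png

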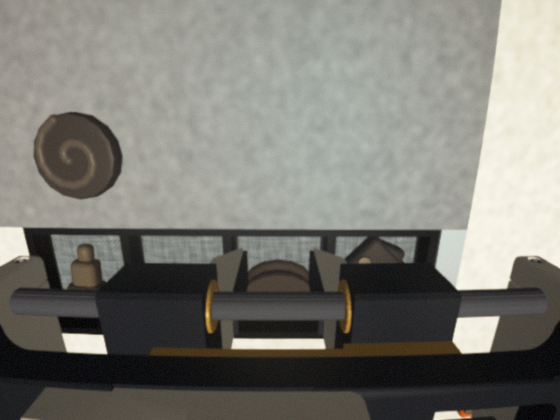

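Emit:
play_rows:
  moves: [161,3,0,0,0,161,8,0,0,0,161,14,0,-3,0,161,25,0,-15,0,161,45,0,-30,0,161,65,0,-40,0]

```text
time: 14.37
tool_pos: [586.1, 28.4, 87.8]
tcp_rot: [-3.142, -0.001, -0.163]
contact_force: [1.5, -0.8, 0.1]
grip_width: 33.8
```

Run:
```python
from look import *
st(82,195,86);look(16)
i=cv2.imread('pics/s16.png')[100:300,320:587];cv2.imwrite('pics/z16.png',cv2.resize(i,(800,600),interpolation=cv2.INTER_CUBIC))
```

```text
t 14.37 tcp w [586.1  28.4  87.8] corner [47.6 91.1] yaw-BY deg 0.01 F(board) [ 1.7 -0.5] 0.1 grip 33.8
shift tool 34.4 -103.9 1.8 turn 0.01
```

View pics/z16.png

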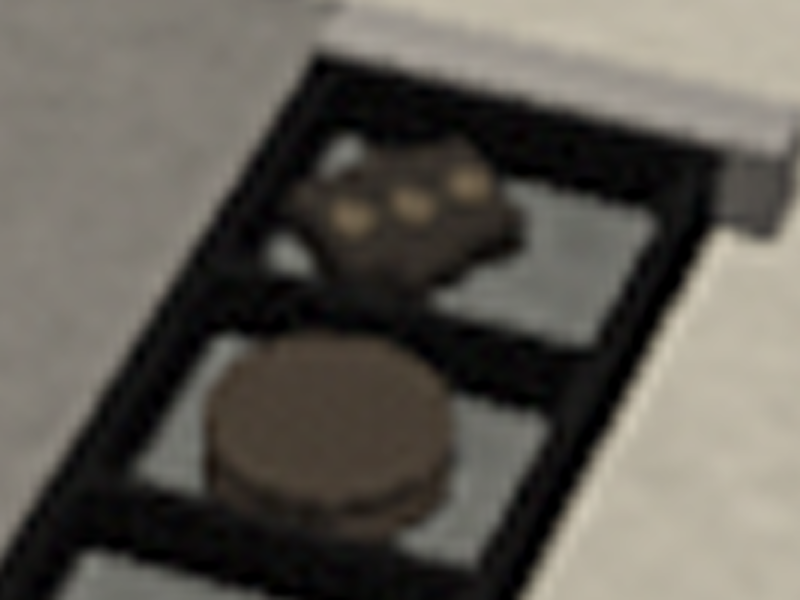

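View pics/w16.png

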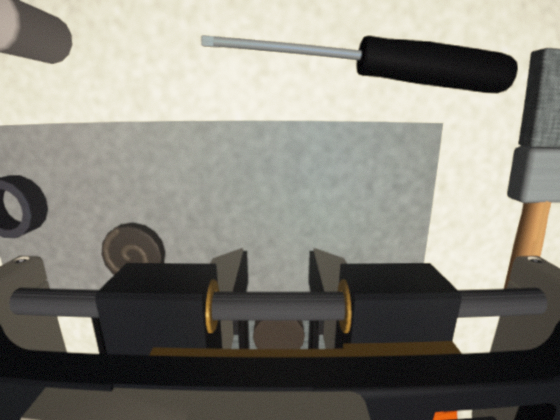

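Emit:
play_rows:
  moves: [161,10,-35,0,0,161,25,-70,0,0,161,34,-95,0,0,161,34,-104,0,0,161,34,-104,10,0]

```text
time: 14.93
tool_pos: [635.6, 128.0, 76.9]
tcp_rot: [-3.141, -0.002, -0.161]
contact_force: [-0.2, -0.7, 0.1]
grip_width: 33.9
```

Run:
```python
from look import *
st(82,195,46);look(17)
i=cv2.imread('pics/s17.png')[100:300,320:587];cv2.imwrite('pics/z17.png',cv2.resize(i,(800,600),interpolation=cv2.INTER_CUBIC))
```

```text
t 14.93 tcp w [635.6 128.   76.9] corner [ 80.2 197.5] yaw-BY deg 0.18 F(board) [-0.1 -0.7] 0.1 grip 33.9
shift tool 1.7 2.5 30.9 turn 0.18
```

View pics/t17.png

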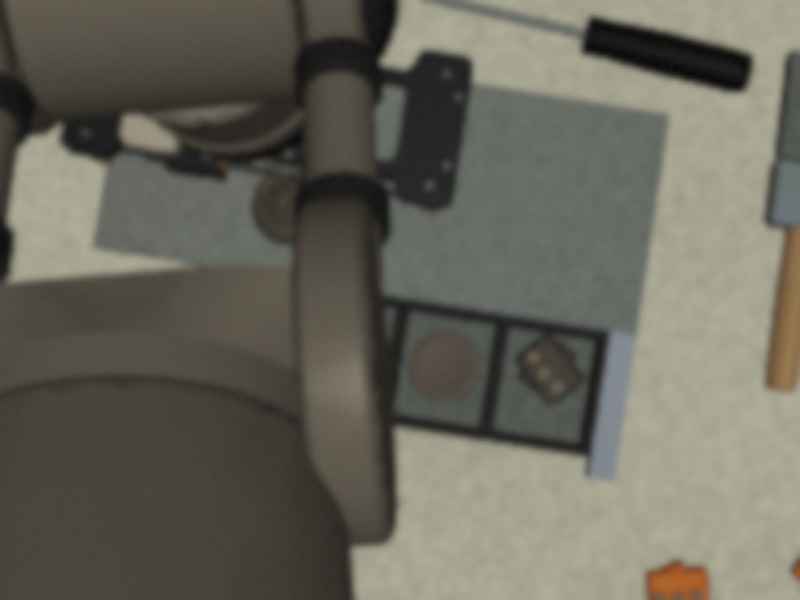

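View pics/w17.png

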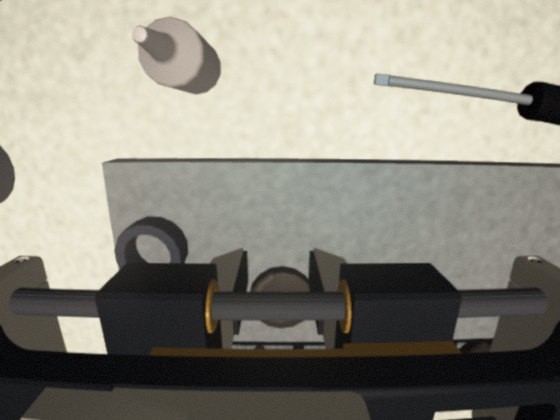

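Run:
```python
import cv2
i=cv2.imread('pics/t17.png')[290:470,390:630];cv2.imwrite('pics/zt17.png',cv2.resize(i,(800,600),interpolation=cv2.INTER_CUBIC))
```

```text
(no output)
```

View pics/zt17.png

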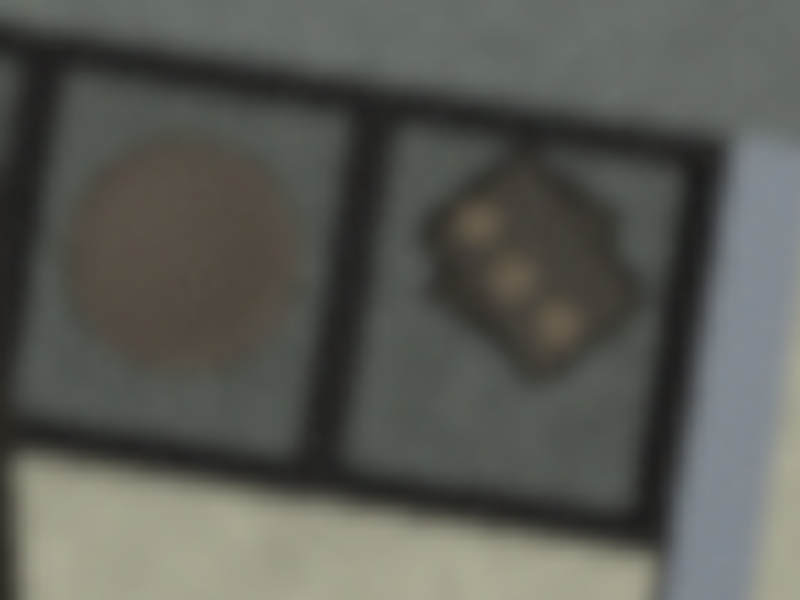

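View pics/z17.png

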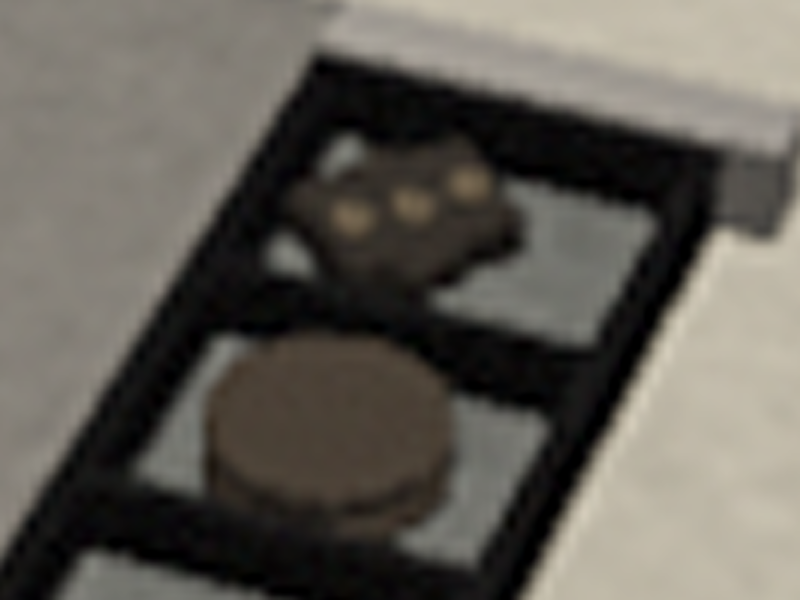

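Emit:
play_rows:
  moves: [150,2,1,20,0.2,150,2,1,31,0.2,150,-6,1,31,0.2,150,-12,1,31,0.2,150,-17,2,31,0.2,150,-21,5,31,0.2,150,-25,9,31,0.2,150,-28,13,31,0.2]

```text
time: 15.75
tool_pos: [605.0, 117.0, 45.7]
tcp_rot: [3.142, -0.0, -0.167]
contact_force: [0.7, 0.6, 0.5]
grip_width: 37.6
```

Run:
```python
from look import *
st(20,150.5,46);look(18)
```

```text
t 15.75 tcp w [605.  117.   45.7] corner [ 51.8 181.6] yaw-BY deg -0.19 F(board) [0.6 0.7] 0.5 grip 37.6
shift tool -31.7 31.2 -0.3 turn -0.19
```

View pics/s18.png

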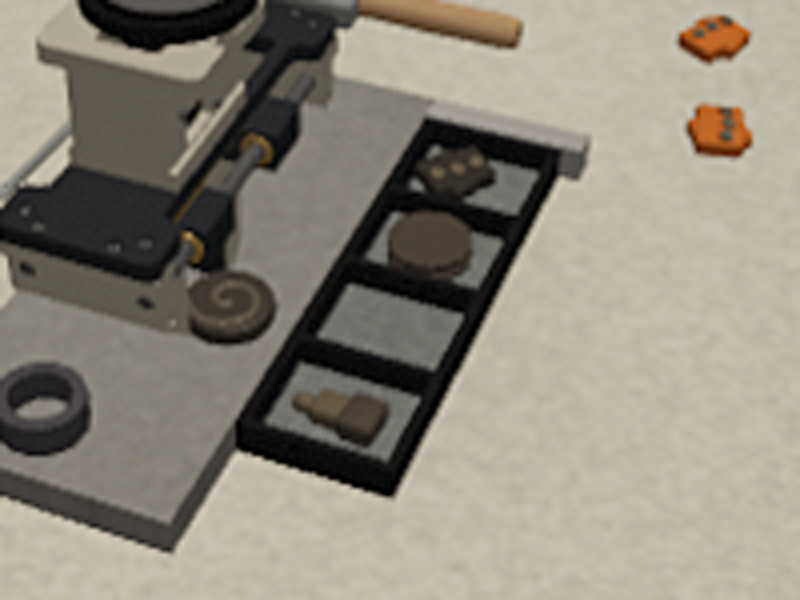

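View pics/w18.png

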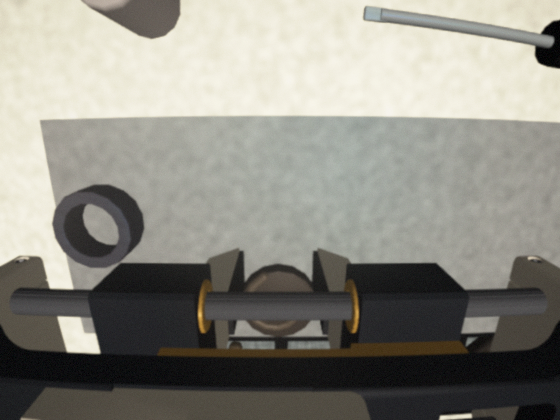

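Emit:
play_rows:
  moves: [150,-3,4,0,0,150,-7,8,0,0,150,-11,12,0,0,150,-15,16,0,0,150,-19,20,0,0,150,-23,24,0,0,150,-27,28,0,0,150,-29,31,0,0]

```text
time: 16.57
tool_pos: [570.9, 91.2, 45.4]
tcp_rot: [3.141, 0.0, -0.167]
contact_force: [0.2, -0.0, 0.5]
grip_width: 38.0
```

Run:
```python
from look import *
st(20,150.5,46);look(19)
s=bot.capture("side")
```

```text
t 16.57 tcp w [570.9  91.2  45.4] corner [ 22.4 150.7] yaw-BY deg -0.2 F(board) [0.2 0. ] 0.5 grip 38.0
shift tool -2.4 0.2 -0.6 turn -0.2
```

View pics/s19.png

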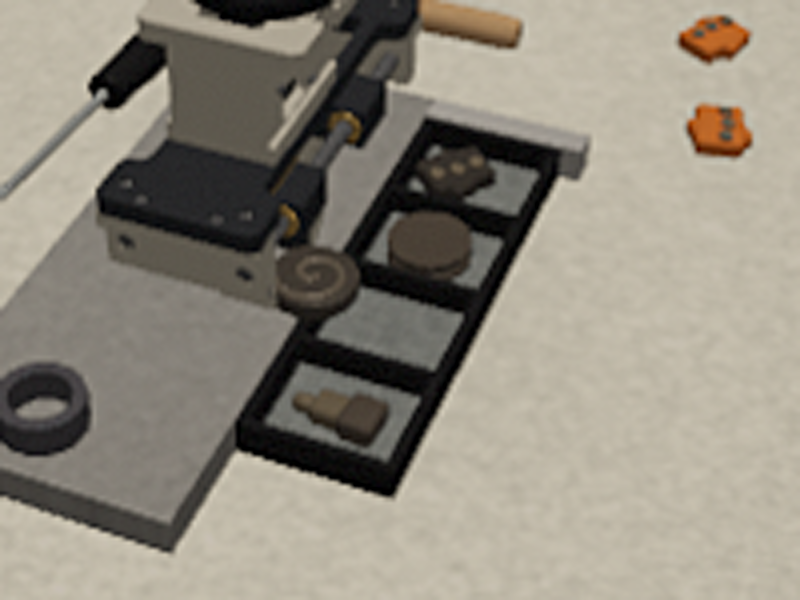

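View pics/w19.png

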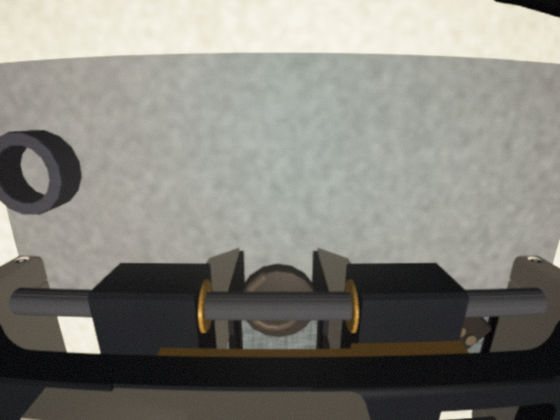

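Aligned with pocket 2; push straight off.

Emit:
play_rows:
  moves: [150,-5,0,0,0,150,-10,0,0,0,150,-15,0,0,0,150,-20,0,0,0,150,-24,0,0,0,150,-28,0,0,0,150,-32,0,0,0,150,-36,0,0,0]

```text
time: 17.43
tool_pos: [535.8, 97.7, 45.4]
tcp_rot: [3.142, -0.0, -0.167]
contact_force: [-0.5, -1.2, -0.3]
grip_width: 38.0
```

Emit:
play_rows:
  moves: [150,-3,0,0,0,150,-6,0,0,0,150,-8,0,0,0,150,-8,0,0,0]

```text
time: 17.77
tool_pos: [527.9, 99.0, 45.3]
tcp_rot: [3.141, 0.0, -0.167]
contact_force: [0.5, 0.3, 0.1]
grip_width: 38.1
```

Run:
```python
from look import *
st(20,150.5,46);look(20)
```

```text
t 17.77 tcp w [527.9  99.   45.3] corner [-21.4 151.3] yaw-BY deg -0.19 F(board) [0.4 0.4] 0.1 grip 38.1
shift tool 41.4 0.7 -0.7 turn -0.19
```

View pics/s20.png

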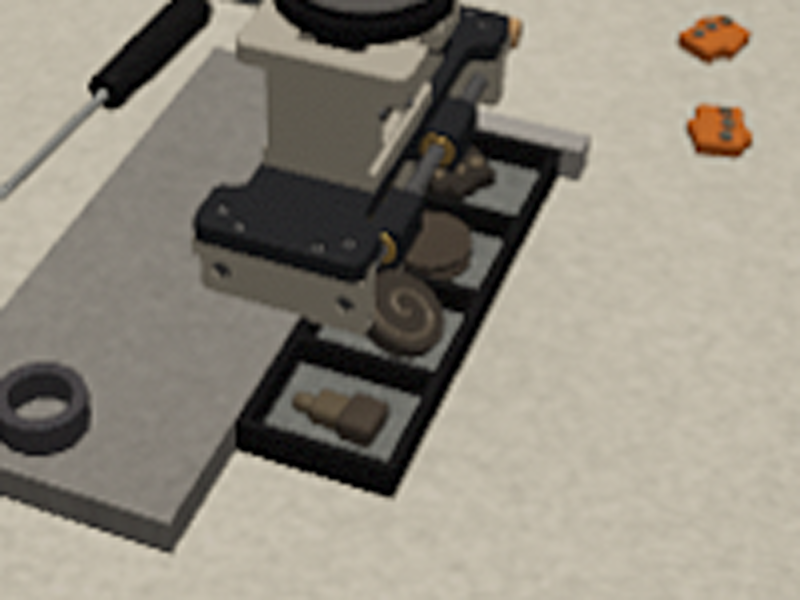

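View pics/w20.png

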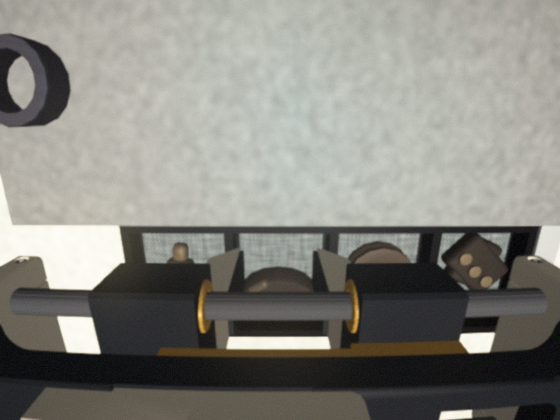

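Emit:
play_rows:
  moves: [150,3,0,0,0,150,8,0,0,0,150,14,0,-3,0,150,14,0,-20,0,150,0,0,-60,0,150,-30,0,-100,0,150,-60,0,-120,0,150,-60,0,-120,0]

```text
time: 18.58
tool_pos: [467.5, 109.7, 169.9]
tcp_rot: [-3.14, -0.004, -0.166]
contact_force: [1.2, -0.0, -0.4]
grip_width: 37.5
```

Run:
```python
from look import *
st(20,150.5,46);look(21)
i=cv2.imread('pics/w20.png')[210:300,420:540];cv2.imwrite('pics/zw20.png',cv2.resize(i,(800,600),interpolation=cv2.INTER_CUBIC))
```

```text
t 18.58 tcp w [467.5 109.7 169.9] corner [-82.7 152.1] yaw-BY deg -0.15 F(board) [1.1 0.2] -0.4 grip 37.5
shift tool 102.7 1.3 123.9 turn -0.15
```

View pics/s21.png

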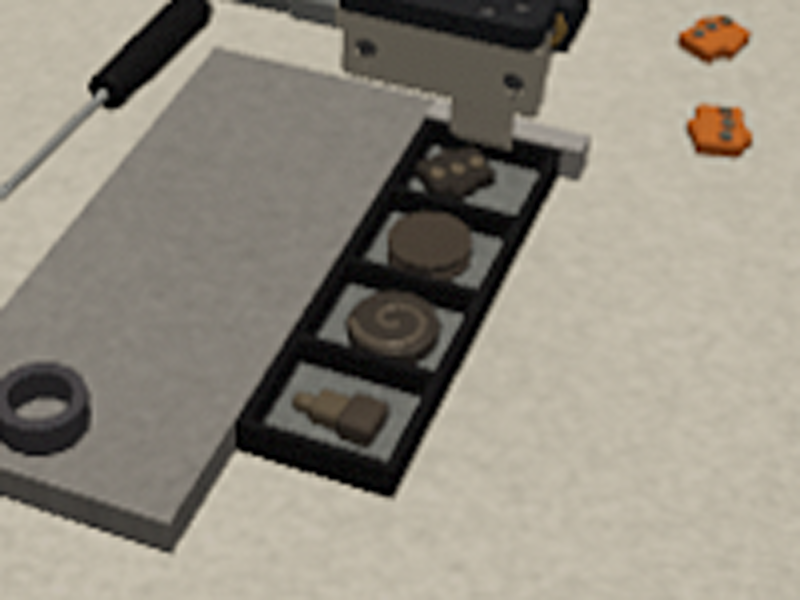

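View pics/w21.png

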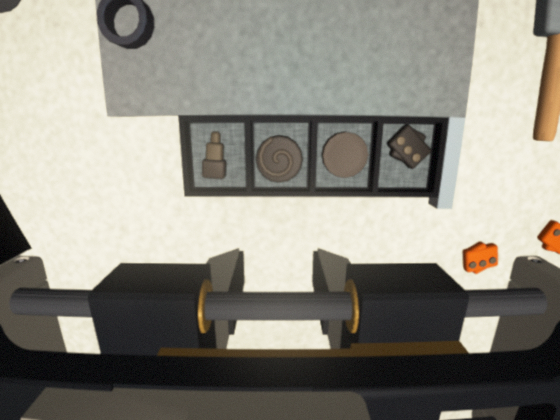

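View pics/zw20.png

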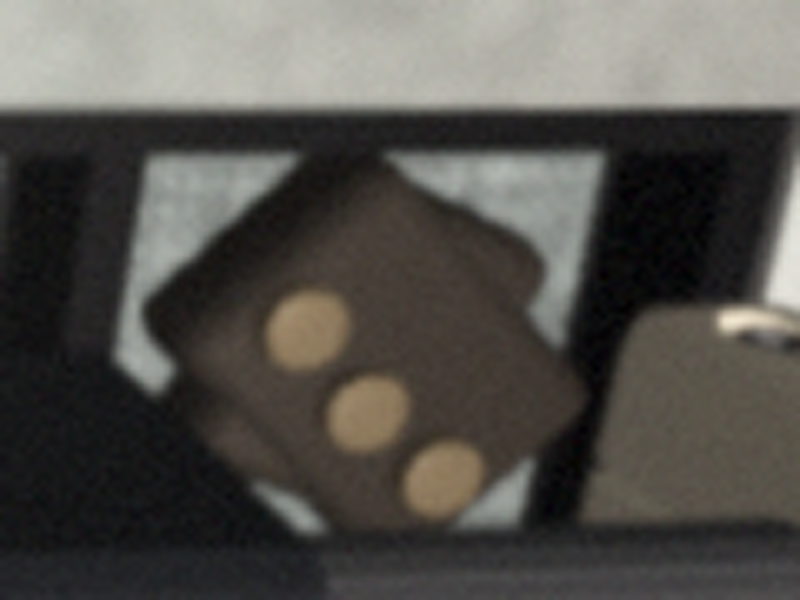

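Run:
```python
import cv2
i=cv2.imread('pics/w21.png')[105:210,330:470];cv2.imwrite('pics/zw21.png',cv2.resize(i,(800,600),interpolation=cv2.INTER_CUBIC))
i=cv2.imread('pics/w21.png')[105:210,170:350];cv2.imwrite('pics/zw21b.png',cv2.resize(i,(800,467),interpolation=cv2.INTER_CUBIC))
```

View pics/zw21.png

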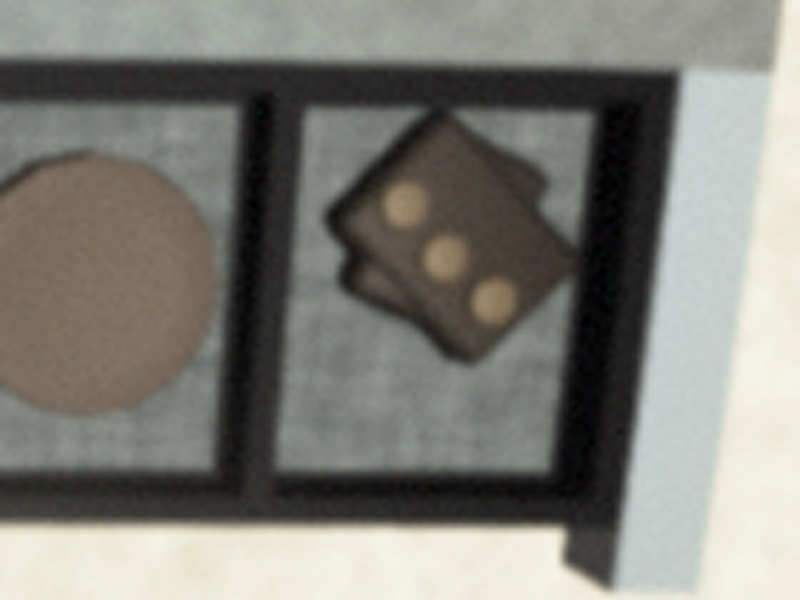

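View pics/zw21b.png

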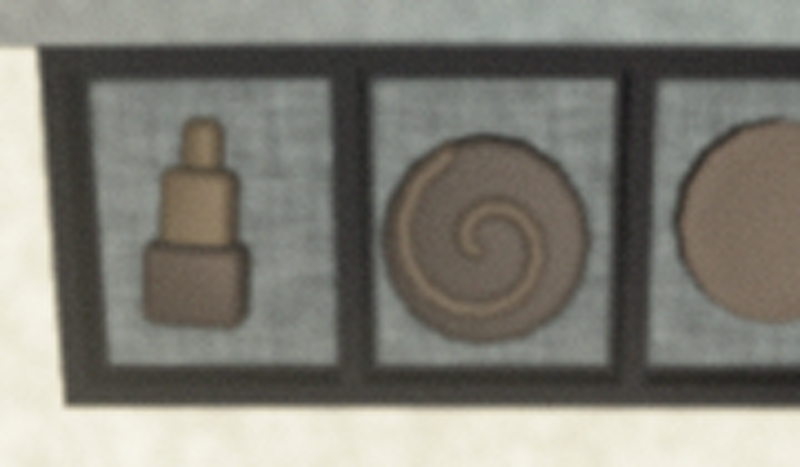

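View pics/t21.png

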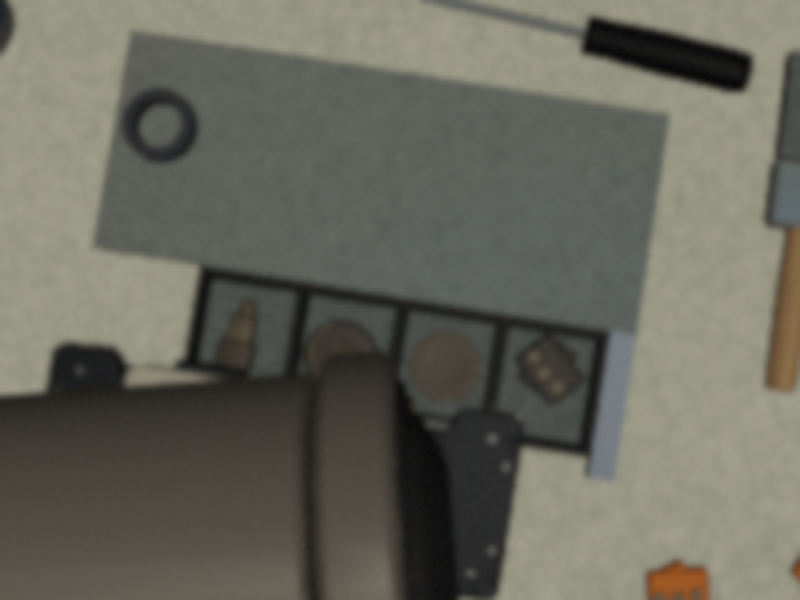

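Run:
```python
import cv2
i=cv2.imread('pics/s21.png')[100:280,380:620];cv2.imwrite('pics/zs21.png',cv2.resize(i,(800,600),interpolation=cv2.INTER_CUBIC))
```

```text
(no output)
```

View pics/zs21.png

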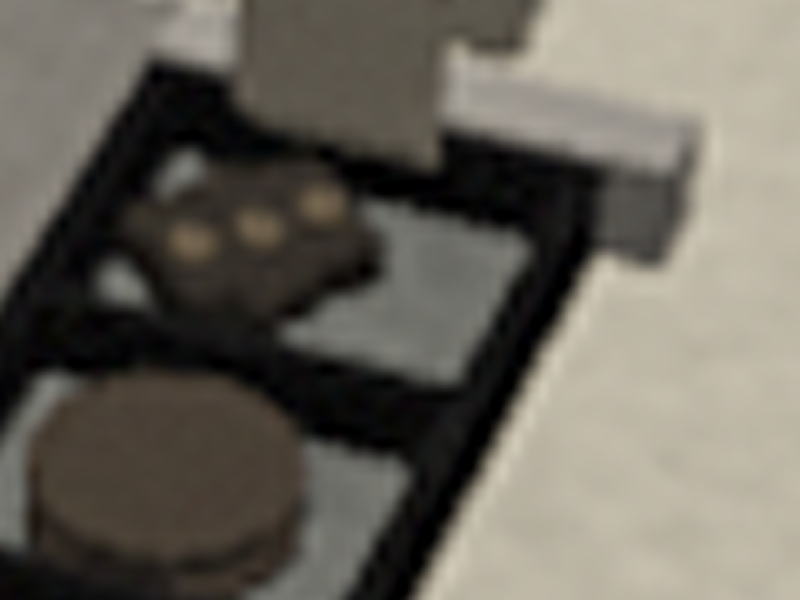

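Run:
```python
from h import *
from scipy.spatial.transform import Rotation as Ro
s=bot.capture("side");w=bot.capture("wrist");o=bot.get_obs()
T=np.eye(4);T[:3,:3]=Ro.from_euler('xyz',o["tcp_rot"]).as_matrix();T[:3,3]=o["tool_pos"]
T=T@w["T_tool_cam"]
def tri(a,b):
    o1,d1=a;o2,d2=b;A=np.stack([d1,-d2],1);t=np.linalg.lstsq(A,o2-o1,rcond=None)[0]
    return (o1+d1*t[0]+o2+d2*t[1])/2,np.linalg.norm(o1+d1*t[0]-o2-d2*t[1])
gs=lambda x,y:(210+((380+x/3.3333))/4-.4,160+(100+y/3.3333)/4-.4)
gw=lambda x,y:(330+x*.175-.4,105+y*.175-.4)
for a,b in(((405,203),(190,240)),((446,257),(260,228)),((494,300),(323,204))):
    p,e=tri(ray(w,gw(*a),T),ray(s,gs(*b)));print(p.round(1),w2c(p[:2]).round(1),e.round(1))
# stone tray corners in wrist (z=18)
gb=lambda x,y:(170+x*.225-.4,105+y*.225-.4)
for n,q in(("+y near",gb(38,47)),("+y far",gb(66,405)),("-y near",gw(678,70)),("board -y corner",gw(775,70)),("amm",gb(487,237)),("vert",gw(95,285)),("jaw corner",gw(440,108))):
    print(n,w2c(at(w,q,18,T)[:2]).round(1))
```

```text
[510.4  -9.4  17.3] [-21.   41.6] 0.8
[500.7 -15.8  16.3] [-29.4  33.7] 0.9
[492.5 -23.1  16.6] [-36.4  25.1] 1.5
+y near [  1.3 237.8]
+y far [-70.8 238.2]
-y near [0.2 0.7]
board -y corner [  0.5 -15.1]
amm [-36.5 150.1]
vert [-33.5  90.1]
jaw corner [-6.1 38. ]
```

Run:
```python
from h import *
st();print(bot.close_job())
```

```text
t 18.83 tcp w [469.9 108.7 164.5] corner [-80.2 151.4] yaw-BY deg -0.22 F(board) [-0.6  0.2] -0.9 grip 37.8
the job is handed in; nothing more can be done
None
```

I handed the job in at about 18.8 s, well under the 61 s limit. No verdict came back, so what follows rests on my own checks.

**What I did:** I pushed the tray against the board's near edge with both fingers spread, then along to the fence until the contact force reached about 22 N. Then I slid the jaw piece into pocket 0, the vertebra into pocket 1 and the ammonite into pocket 2. Each was pushed from behind with the fingers just above the board and never gripped. The tooth stayed in pocket 3, and I left everything else alone.

**Last checks:**
- **Tray:** in the last wrist and side pictures it shows no gap to the board or the fence, and I measured its yaw at about 0.005 rad off the board's direction.
- **Jaw piece:** triangulating its three tooth stumps gave heights of 16.3–17.3 mm, so it lies flat. It ended close to the board-side wall of its pocket, with one corner almost touching that wall.
- **Other fossils and tooth:** the vertebra, ammonite and tooth all look flat and right way up inside their pockets, judged by eye.
- **Robot:** it finished clear of everything, with a contact force near zero.

**Disagreement:** the side and top cameras differed by about 5 mm along the board. I took the corner position mostly from where the tray made contact instead.

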